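# Refit the washed hob knob and hold the gas tap pressed in

## Task

One gas tap on the hob has lost its knob for washing. First swing the yellow lever of the gas valve from the red shut notch fully into the green open notch; then take the loose knob from the draining mat, turn it to match the flat of the bare spindle, push it all the way on and press it fully down against the spring. Finish while still holding it pressed down, so that the burner can be lit, and leave the other knob and the things around where they are.

Things in the scene. Friction and masses are not known exactly. Their poses are not given: they have to be found in the camera images.
- knob: loose die-cast knob, black, upright on the 5 mm mat. Origin: centre of underside. Skirt 50 mm across, 12 mm high; wing grip 44 mm (x) by 20 mm (y), parallel sides, 12 to 38 mm above the underside. +x = pointer end (white line from mid-top to that end). D-shaped bore up from the underside on the axis: 20 mm deep, 14.2 mm across, flat on the +x side 4.5 mm from the axis, bevelled mouth. 70 to 140 g
- spindle_tip (a point): centre of the top end of the bare brass spindle, on either of the two taps at the hob's near edge. Upright D-shaft 12 mm across; z up, x = the way its flat faces (flat 3.5 mm from the axis): the knob fits when its x (pointer) points the same way, within about 12 degrees. At rest the tip is 29 mm above the hob's top plate; end bevelled 2 mm. It turns only stiffly (0.2 N m)
- spindle (a joint): how far the bare spindle is pressed down, 0 to 0.006 m (bottom stop); its spring pushes back with 6 N at the start, 11 N at the bottom. The knob fully on has its underside 20 mm below the tip: 9 mm above the hob's top plate at rest, 3 mm when fully pressed
- hob: steel countertop gas hob, one two-ring burner, 400 mm (x) by 300 mm (y), top plate 95 mm above the counter; origin on the counter under its centre, front facing its -x. The two taps stand at x = -140 mm, y = +65 and -65 mm. The black pan support begins 74 mm behind the taps and rises to 135 mm
- other_knob (a joint): how far the fitted knob of the other tap is pressed down, 0 to 0.006 m against the same kind of spring; it is off and does not turn; shaped like the loose knob, its top 142 mm above the counter. Leave it alone
- gas_valve: gas isolating valve: yellow pipe along its x, 58 mm above the counter, between uprights at x = -85 and +85 mm, brass ball valve in the middle. Origin on the counter under the lever's vertical axis. Steel notch plate, radius 44 mm, 91 mm high: red beside the shut notch (its +y side), green beside the open notch (its +x side)
- gas_lever (a joint): the valve lever's angle: 0 = shut, across the pipe (to the valve's +y), red notch; 1.571 = open, along the pipe (to the valve's +x), green notch; grows clockwise seen from above. A sprung pin on the lever sits in the notch: 4 to 6 N at the sleeve lifts it out, between the notches the lever stays where it is left, and within 8 degrees of the other notch the pin drops in and draws it home
- lever_grip (a point): middle of the lever's yellow sleeve, 90 mm from the lever's axis, 103 mm above the counter; the sleeve runs from 58 to 118 mm from the axis, 22 mm wide, 10 mm thick, level; the point's y points outward along the lever, z up
- mat: the grey-blue draining mat, 320 (x) by 170 (y) by 5 mm, fixed; origin under its centre. The knob, the ramekin and the lid stand on it in a row along its x, about 100 mm apart, in any order
- ramekin: white cup 68 mm across, 42 mm high, on the mat; bystander
- lid: small aluminium pan lid with a button on top, 70 mm across, 31 mm high, on the mat; bystander
- sauce_jar: red sauce jar with a white cap, 62 mm across, 85 mm high, left of the gas valve; bystander
- spice_jar: amber jar, 48 mm across, 95 mm high, behind the gas valve; bystander
- onion_half: half red onion 70 mm across, 34 mm high, on the green board at the right; bystander
- spatula: wooden spatula lying on the counter at the left; bystander
Mind the look-alikes: they are no part of the job. Leave any purple or turquoise look-alike of the knob alone.

How it is judged:
By the outcome, as a careful person would: the job done as asked, in the order asked, and still so for the second after the job is handed in, while the arm keeps its last pose, push and grip.
It also fails if it takes over 72 s, if anything falls off the work surface, if the arm or the gripper's body presses on something with over 40 N, if the wrist force passes 120 N, or if a joint passes its speed limit or range.

## Robot

A 6-joint arm with a two-finger parallel gripper is mounted at the origin on the work surface. World frame = base frame: x ahead of the robot, y to its left, z up, the work surface at z = 0. Lengths are in m, angles in rad, forces in N, time in s.
With the tool pointing down it reaches from about 0.425 to 0.95 m from the base axis. Payload 3.5 kg.
Tool frame: the origin (TCP) lies at the very end of the fingers, on their centre line; the grasp point (between the pads) lies 19 mm behind it; z points along the fingers, y is the direction in which the jaws open and shut (so a half turn about z gives the same grasp; the last joint's range is limited). The gripper opens to 85 mm and grips with 20 to 120 N. Pads are 22 mm wide; open, the fingers measure 114 mm over their backs; the gripper's body (76 mm by 85 mm) begins 54 mm behind the grasp point. The pads swing forward as they close: fully open they stand 13 mm farther back than shut.
Start: joints at [1.165, 0.286, 1.577, -0, 1.279, -0.15], TCP at [0.171, 0.653, 0.231] pointing down, gripper open.
Joint ranges: [-2.77, 2.77], [-0.9, 2.22], [0.21, 2.48], [-1.53, 4.67], [0.24, 2.81], [-2.84, 2.84]. Speed limits (rad/s): [2.79, 2.79, 3.14, 3.14, 3.14, 3.14].

## Interface

Orientations are given as a unit quaternion [x, y, z, w].
In Python, from plant import get_state, read_camera, get_calibration, ticket, search_frame, cut_out, pinpoint gives the robot as it stands.
- The arm moves only by the tool move_arm, never from a script. Its argument "plan" is a list that holds one entry, the list of rows, each a list of 7 numbers: the turn, a rotation vector about the tool's x, y, z in degrees, then the shift along the tool's x, y, z in m, then the finger opening in m, from 0 to 0.0854. In form: [[[ax, ay, az, x, y, z, hand], ...]]. A call has exactly 5 rows; each row is the pose to reach, as a shift and turn from the pose measured when the call began, along the tool's axes at that moment; what a row does not reach only later rows make up. A row lasts 1/8 s, in which the tool goes at most 62.5 mm and 10.7 degrees, less where a joint would pass 70% of its speed; a pose out of reach is approached as far as the arm can. A call with a gripper value outside its range is refused whole. The fingers move at their own pace and stop on an object; "force" is the grip in N (left out, the last holds). Time passes only in rows, so rows that repeat a pose let the fingers close, or fill a call up. It gives the time, the measured TCP pose, the force and the opening at its end, in the units of the state.
- get_state(): the state, without advancing time (a new reading comes with each control period).
- read_camera(name): name is "scene" or "side" or "wrist"; returns the picture (384x512x3 uint8, red, green, blue); there is no depth.
- get_calibration(name): a dict with "mtx" (3x3 intrinsics, pixels), "extrinsics" (4x4, takes a point from camera to world coordinates); the wrist camera has in their place "hand_eye" (4x4, takes a point from camera to tool coordinates, whose origin is the TCP and whose axes are the flange's). Camera axes: x right, y up, looking along -z (the intrinsics and any distortion apply to the point x, -y, -z); pixel columns grow to the right and rows downward; lengths in m; the calibration is good to about 2 mm. A picture is of the moment at which its call begins: read the wrist's pose just before it. get_calibration takes no time and is no camera call.
- ticket.sign_off(): hands the job in, once; it reports no verdict.
Trained networks look in the newest picture that a camera, given by its name, has taken for a name from the list of things; names that differ only in an ending like _2 or _b are one class to them, and where a whole thing is asked for, a point or a joint stands for the part that bears it (a point fixed in the world has none). Each returns a list of dicts, best first, with "p" (0 to 1); they miss things now and then, are a little off and sometimes report something else, mostly with a low value. They report only what shows in the picture. A call takes as long as a camera call. They do not tell look-alikes from the thing itself.
- search_frame(camera, query): "centre" ([column, row] in pixels, amid what is visible of it).
- cut_out(camera, query): "pixels" (384x512 bool, what is visible of it) and "centre" ([column, row] in pixels, amid what is visible of it).
- pinpoint(camera, query): "centre" ([column, row] in pixels: a listed point, or the origin of a listed thing).
The state is a dict: "time": time; "qpos": joint angles; "dq": joint speeds; "joint_efforts": joint torques, N m; "eef_pos": TCP position; "tcp_rot": TCP orientation; "contact_force": force on the tool from outside, world axes, zero at the start; "wrist_torque": the same for the moment, N m; "opening": opening from 0.0 (shut) to 1.0 (fully open).
Only numpy, scipy, OpenCV 4.12 (cv2) and the standard library are available. Lean on these libraries where they do the work, as an engineer would, in place of code of your own. Each camera call takes 0.05 s, during which the arm holds its last target.

## Working session

There is one attempt and no reset: what is moved stays moved. The work goes in short steps, Python scripts to look and compute and a tool call to move; the robot and the scene stay as the last step left them, time stands still between calls to the robot, and variables do not carry over. Pictures are saved under pics/ and viewed, and the job is handed in when it is done.

Besides the shell and the picture viewer there is one more tool, called in YAML: its name, and indented under it one key for each argument. move_arm: Moves the arm, as the interface text tells. Its arguments: {"type":"object","properties":{"plan":{"type":"array","items":{"type":"array","items":{"type":"array","items":{"type":"number"}}}},"force":{"type":"number"}},"required":["plan"]}

```bash
ls; mkdir -p pics; python3 - <<'E'
from plant import *
import cv2,numpy as np
print(get_state())
for n in ["scene","side","wrist"]:
    im=read_camera(n); cv2.imwrite(f"pics/{n}0.png",cv2.cvtColor(im,cv2.COLOR_RGB2BGR))
    c=get_calibration(n); print(n,{k:np.round(v,4).tolist() if not isinstance(v,str) else v for k,v in c.items()})
E
```

```text
pics
{'time': 0.0, 'qpos': array([ 1.16499783e+00,  2.87206605e-01,  1.57819048e+00, -3.50922673e-07,
        1.27859463e+00, -1.50010397e-01]), 'dq': array([ 0.00096955,  0.00091614,  0.00088765,  0.00048646, -0.00050742,
        0.00055987]), 'joint_efforts': array([-9.02037991e-04, -4.05973184e+01, -2.92632347e+01, -1.71368324e-04,
        5.79935586e-03, -3.41493660e-06]), 'eef_pos': array([0.17049438, 0.65242904, 0.22991258]), 'tcp_rot': array([ 1.27545537e-01,  9.91831990e-01, -1.15355303e-03, -3.28918858e-04]), 'contact_force': array([ 0.03446545, -0.1113704 , -0.87684853]), 'wrist_torque': array([ 0.01709063,  0.06286463, -0.00864241]), 'opening': 0.9993651403977492}
scene {'mtx': [[472.8515, 0.0, 253.8252], [0.0, 472.8515, 192.4581], [0.0, 0.0, 1.0]], 'extrinsics': [[0.5103, -0.7455, 0.4287, 1.2461], [0.86, 0.4421, -0.2548, -0.4192], [0.0004, 0.4987, 0.8668, 1.5793], [0.0, 0.0, 0.0, 1.0]]}
side {'mtx': [[418.7596, 0.0, 253.102], [0.0, 418.7596, 189.4758], [0.0, 0.0, 1.0]], 'extrinsics': [[0.9982, 0.0417, -0.0437, 0.4401], [-0.0603, 0.6462, -0.7608, -1.0761], [-0.0035, 0.762, 0.6476, 1.0371], [0.0, 0.0, 0.0, 1.0]]}
wrist {'mtx': [[286.7642, 0.0, 260.5987], [0.0, 286.7642, 189.8503], [0.0, 0.0, 1.0]], 'hand_eye': [[-0.0001, 0.9644, 0.2645, 0.0661], [1.0, 0.0005, -0.0012, -0.0002], [-0.0013, 0.2645, -0.9644, -0.1435], [0.0, 0.0, 0.0, 1.0]]}
```

View pics/scene0.png

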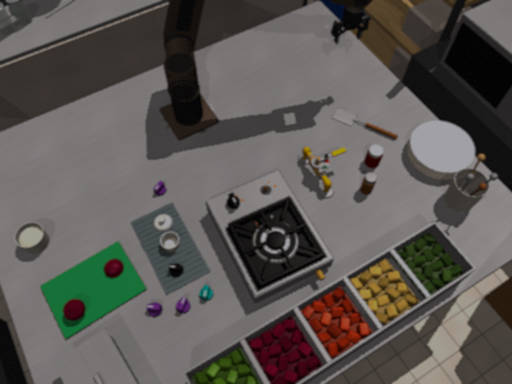

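View pics/side0.png

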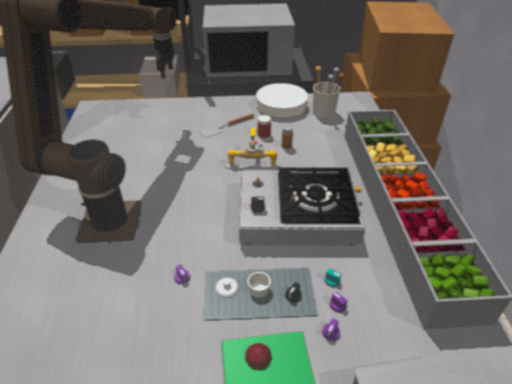

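View pics/wrist0.png

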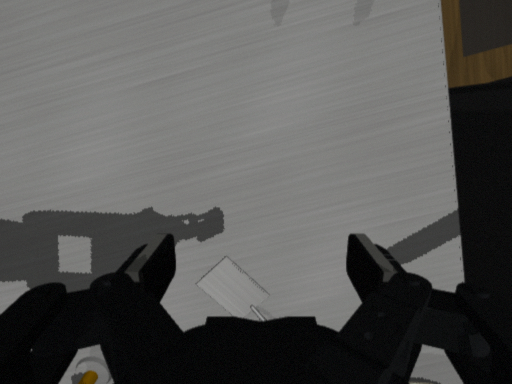

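Scene shows the mat with the black knob at scene (176,269) / side (294,292). The purple and turquoise look-alikes stand elsewhere. The bare spindle is near scene (266,188) and the valve near (320,170).

```bash
cat > h.py <<'E'
from plant import *
import cv2,numpy as np
from scipy.spatial.transform import Rotation as R
def campose(n,st=None):
    c=get_calibration(n)
    if n!="wrist": return np.array(c["mtx"]),np.array(c["extrinsics"])
    st=st or get_state(); T=np.eye(4);T[:3,:3]=R.from_quat(st["tcp_rot"]).as_matrix();T[:3,3]=st["eef_pos"]
    return np.array(c["mtx"]),T@np.array(c["hand_eye"])
def ray(n,px,st=None):
    K,E=campose(n,st); d=np.linalg.inv(K)@[px[0],px[1],1]; d=E[:3,:3]@(d*[1,-1,-1]); return E[:3,3],d/np.linalg.norm(d)
def atz(n,px,z,st=None):
    o,d=ray(n,px,st); return o+d*(z-o[2])/d[2]
def tri(obs,st=None):
    A=np.zeros((3,3));b=np.zeros(3);rs=[]
    for n,px in obs:
        o,d=ray(n,px,st);P=np.eye(3)-np.outer(d,d);A+=P;b+=P@o;rs.append((o,P))
    x=np.linalg.solve(A,b); return x,[float(np.linalg.norm(P@(x-o)))*1e3 for o,P in rs]
def proj(n,p,st=None):
    K,E=campose(n,st); q=np.linalg.inv(E)@np.append(p,1); q=q[:3]*[1,-1,-1]; q=K@q; return q[:2]/q[2]
def save(n,im,crop=None,s=1):
    if crop: x0,y0,x1,y1=crop; im=im[y0:y1,x0:x1]
    im=cv2.resize(im,None,fx=s,fy=s,interpolation=cv2.INTER_CUBIC); cv2.imwrite(f"pics/{n}.png",cv2.cvtColor(im,cv2.COLOR_RGB2BGR))
E
python3 - <<'E'
from h import *
np.set_printoptions(precision=4,suppress=True)
for q in ["knob","spindle_tip","hob","gas_valve","lever_grip","mat","sauce_jar","spice_jar"]:
    best={}
    for n in ["scene","side"]:
        r=pinpoint(n,q); print(q,n,[(np.round(a["centre"],1).tolist(),round(a["p"],2)) for a in r[:4]])
        if r: best[n]=r[0]["centre"]
    if len(best)==2: print("   ",*tri(list(best.items())))
a=read_camera("scene"); save("scA",a,(130,150,350,310),3.6)
a=read_camera("side"); save("siA",a,(190,110,350,330),2.7)
print(get_state()["time"])
E
```

```text
knob scene [([159.1, 190.6], 0.62), ([179.8, 269.6], 0.58), ([184.6, 302.8], 0.54), ([204.2, 296.1], 0.54)]
knob side [([332.0, 331.1], 0.85), ([330.9, 279.6], 0.72), ([181.5, 272.7], 0.69), ([334.5, 303.2], 0.63)]
    [ 0.5584 -0.4422  0.2669] [178.6117097573448, 178.61170975734478]
spindle_tip scene []
spindle_tip side [([258.3, 175.3], 0.48), ([257.9, 351.9], 0.37)]
hob scene [([267.3, 238.9], 0.97)]
hob side [([297.2, 217.6], 0.8)]
    [ 0.657  -0.0117 -0.0075] [2.028518792521696, 2.0285187925215666]
gas_valve scene [([309.9, 173.6], 0.72), ([177.2, 268.4], 0.3)]
gas_valve side [([252.3, 164.3], 0.94)]
    [0.515  0.2686 0.0248] [0.5687793646982411, 0.56877936469815]
lever_grip scene [([338.2, 146.4], 0.46)]
lever_grip side [([227.0, 122.4], 0.51), ([256.3, 133.7], 0.48)]
    [0.4533 0.4303 0.0914] [44.74646389421834, 44.746463894218635]
mat scene [([166.4, 246.2], 0.96), ([178.6, 269.7], 0.54)]
mat side [([257.6, 292.9], 0.65), ([226.9, 125.6], 0.16)]
    [ 0.497  -0.3396  0.0078] [3.5281781668202377, 3.5281781668201986]
sauce_jar scene [([369.3, 161.6], 0.89), ([173.5, 240.8], 0.53)]
sauce_jar side [([262.6, 132.1], 0.86), ([259.0, 290.0], 0.44)]
    [0.5794 0.5105 0.0159] [5.79485067438029, 5.794850674380312]
spice_jar scene [([366.0, 191.4], 0.71)]
spice_jar side [([283.6, 144.2], 0.49), ([293.4, 293.3], 0.26)]
    [ 0.6699  0.4298 -0.003 ] [11.68636600126688, 11.686366001266876]
1.05
```

View pics/scA.png

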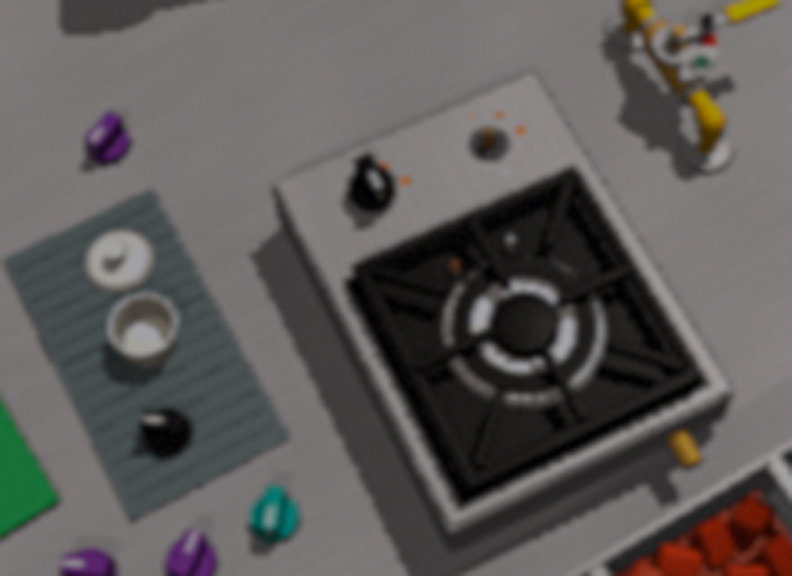

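View pics/siA.png

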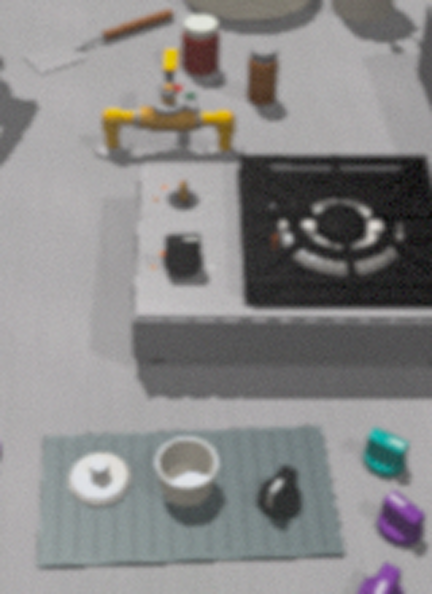

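```bash
cat >> h.py <<'E'
def to(p,yaw=None):
    """print tool shift & az to reach world p, with tool y-axis yaw (deg)"""
    s=get_state();M=R.from_quat(s["tcp_rot"]).as_matrix();d=M.T@(np.array(p)-s["eef_pos"])
    y=np.degrees(np.arctan2(M[1,1],M[0,1])); 
    out=dict(shift=np.round(d,4).tolist(),yaw_now=round(float(y),2))
    if yaw is not None:
        Md=np.array([[-np.sin(np.radians(yaw))*-1*-1,np.cos(np.radians(yaw)),0],[0,np.sin(np.radians(yaw)),0],[0,0,-1.]])
        yv=np.array([np.cos(np.radians(yaw)),np.sin(np.radians(yaw)),0]);zv=np.array([0,0,-1.]);xv=np.cross(yv,zv)
        Md=np.stack([xv,yv,zv],1); out["turn"]=np.round(np.degrees(R.from_matrix(M.T@Md).as_rotvec()),2).tolist()
    print(out)
E
python3 - <<'E'
from h import *
to([0.5,0.34,0.28],0)
for q in [[254,130]]: print(atz("side",q,.103), atz("scene",[344,152],.103), tri([("side",[254,130]),("scene",[341,152])]))
E
```

```text
{'shift': [-0.3977, -0.2195, -0.0486], 'yaw_now': 75.34, 'turn': [0.0, 0.0, 75.34]}
[0.52978591 0.40018981 0.103     ] [0.53804013 0.39897093 0.103     ] (array([0.53139796, 0.38887813, 0.10761014]), [3.0964400314710545, 3.0964400314711953])
```

move_arm:
  plan:
    - [[0, 0, 10, -0.05, -0.027, -0.05, 0.085], [0, 0, 20, -0.1, -0.055, -0.05, 0.085], [0, 0, 30, -0.15, -0.082, -0.05, 0.085], [0, 0, 40, -0.2, -0.11, -0.05, 0.085], [0, 0, 50, -0.25, -0.138, -0.05, 0.085]]

```text
time: 1.68
eef_pos: [0.3789, 0.4548, 0.2817]
tcp_rot: [0.537, 0.843, 0.0, 0.0]
contact_force: [0.2, 0.5, -0.4]
opening: 0.996
```

```bash
python3 -c "
from h import *
to([0.5,0.34,0.28],0)"
```

```text
{'shift': [-0.1553, 0.0612, 0.0017], 'yaw_now': 25.02, 'turn': [0.04, -0.02, 25.02]}
```

move_arm:
  plan:
    - [[0, 0, 10, -0.05, 0.02, 0, 0.085], [0, 0, 20, -0.1, 0.04, 0, 0.085], [0, 0, 25, -0.155, 0.061, 0, 0.085], [0, 0, 25, -0.155, 0.061, 0, 0.085], [0, 0, 25, -0.155, 0.061, 0, 0.085]]

```text
time: 2.3
eef_pos: [0.4995, 0.3402, 0.2816]
tcp_rot: [0.707, 0.707, 0.0, -0.0]
contact_force: [-0.8, 0.2, -0.6]
opening: 0.997
```

```bash
python3 - <<'E'
from h import *
s=get_state(); im=read_camera("wrist"); save("w1",im,None,1.5)
for q in ["lever_grip","gas_valve","spindle_tip"]:
    r=pinpoint("wrist",q); print(q,[(np.round(a["centre"],1).tolist(),round(a["p"],2),atz("wrist",a["centre"],dict(lever_grip=.103,gas_valve=0,spindle_tip=.124)[q],s).round(4)) for a in r[:3]])
E
```

```text
lever_grip [([282.7, 134.8], 0.7, array([0.5249, 0.3821, 0.103 ]))]
gas_valve [([274.8, 188.4], 0.6, array([0.5223, 0.2933, 0.    ])), ([381.5, 103.0], 0.22, array([0.6722, 0.4188, 0.    ]))]
spindle_tip []
```

View pics/w1.png

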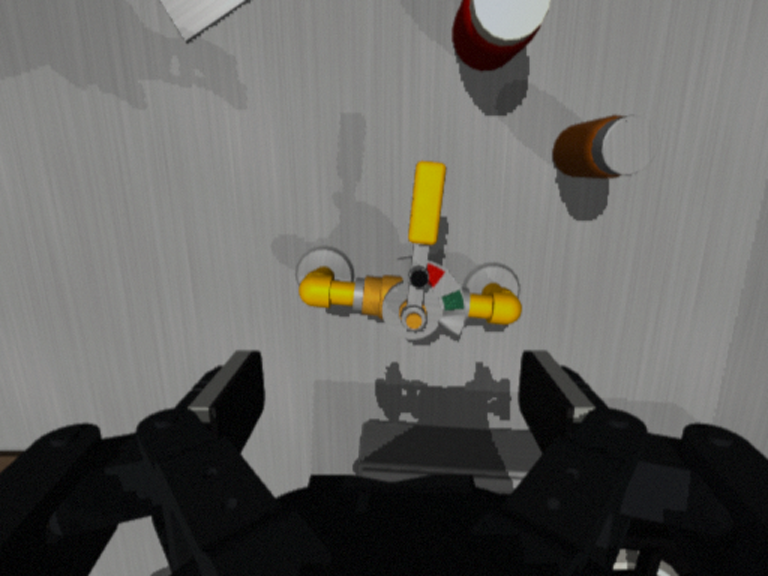

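The wrist picture shows the lever sleeve at (284,135), its hub at (275,212), the red mark beside it, and the green mark at (302,200).

```bash
python3 - <<'E'
from h import *
for px in [(429.5,163),(424,243),(427,203),(413,320)]:
    print(px,atz("wrist",np.array(px)/1.5,.108).round(4))
a=atz("wrist",np.array((429.5,163))/1.5,.108);b=atz("wrist",np.array((424,243))/1.5,.108);d=a-b
print(np.linalg.norm(d),np.degrees(np.arctan2(d[1],d[0])))
u=d/np.linalg.norm(d); print("axis", (a-u*.118).round(4),(b-u*.058).round(4))
E
```

```text
(429.5, 163) [0.5269 0.411  0.108 ]
(424, 243) [0.5243 0.3537 0.108 ]
(427, 203) [0.5258 0.383  0.108 ]
(413, 320) [0.5171 0.2929 0.108 ]
0.057402444845978305 87.39754154932298
axis [0.5215 0.2931 0.108 ] [0.5217 0.2957 0.108 ]
```

```bash
python3 -c "
from h import *
to([0.5255,0.383,0.084],-4)"
```

```text
{'shift': [0.0415, 0.0268, 0.1978], 'yaw_now': 0.15, 'turn': [0.03, -0.04, 4.15]}
```

move_arm:
  plan:
    - [[0, 0, 2, 0.02, 0.013, 0.03, 0.05], [0, 0, 4, 0.0415, 0.0265, 0.08, 0.05], [0, 0, 4, 0.0415, 0.0265, 0.13, 0.05], [0, 0, 4, 0.0415, 0.0265, 0.16, 0.05], [0, 0, 4, 0.0415, 0.0265, 0.16, 0.05]]

```text
time: 3.12
eef_pos: [0.5224, 0.3828, 0.1182]
tcp_rot: [0.73, 0.684, -0.003, -0.001]
contact_force: [-0.1, -0.7, -0.4]
opening: 0.586
```

```bash
python3 - <<'E'
from h import *
to([0.5255,0.383,0.084],-4)
im=read_camera("wrist"); save("w2",im,None,1.5)
E
```

```text
{'shift': [0.0005, 0.0033, 0.0342], 'yaw_now': -3.75, 'turn': [-0.32, 0.17, 0.25]}
```

View pics/w2.png

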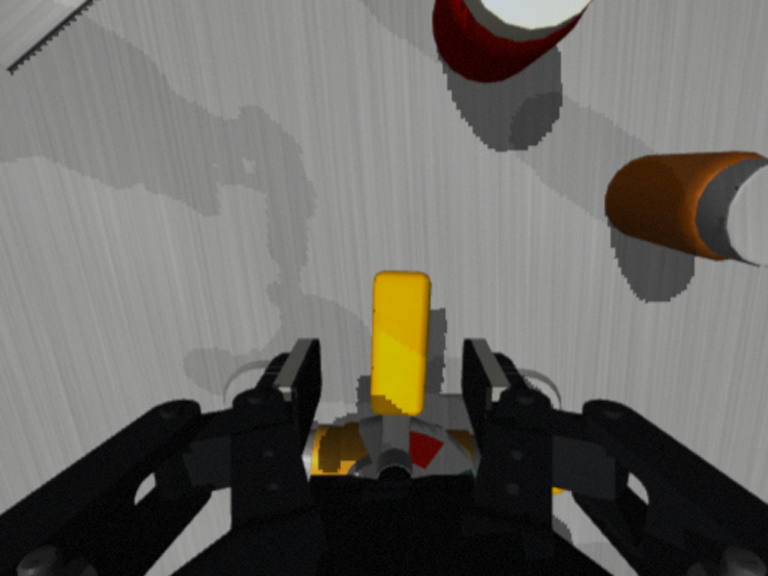

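The sleeve sits between the open fingertips, about 3 mm to tool +y as predicted. I'll descend and narrow the jaws.

move_arm:
  plan:
    - [[0, 0, 0, 0.0005, 0.0033, 0.015, 0.05], [0, 0, 0, 0.0005, 0.0033, 0.033, 0.05], [0, 0, 0, 0.0005, 0.0033, 0.034, 0.03], [0, 0, 0, 0.0005, 0.0033, 0.034, 0.03], [0, 0, 0, 0.0005, 0.0033, 0.034, 0.03]]
  force: 20

```text
time: 3.8
eef_pos: [0.5279, 0.384, 0.0878]
tcp_rot: [0.73, 0.683, 0.0, -0.0]
contact_force: [-0.1, -0.4, -0.2]
opening: 0.347
```

```bash
python3 - <<'E'
from h import *
print(get_state()["contact_force"].round(2))
A=np.array([0.520,0.294]);s=get_state()
M=R.from_quat(s["tcp_rot"]).as_matrix()
r=s["eef_pos"][:2]-A; print(np.hypot(*r),np.degrees(np.arctan2(r[1],r[0])))
for k in range(1,13):
    a=np.radians(86-8*k); p=A+.09*np.array([np.cos(a),np.sin(a)])
    d=M.T@(np.append(p,.084)-s["eef_pos"]); print(8*k,d.round(4))
im=read_camera("wrist"); save("w3",im,None,1.5)
E
```

```text
[-0.05 -0.35 -0.15]
0.09029349084665082 85.01120866763962
8 [-0.0012  0.011   0.0038]
16 [-0.0039  0.0232  0.0038]
24 [-0.0082  0.035   0.0038]
32 [-0.0141  0.0461  0.0038]
40 [-0.0216  0.0562  0.0038]
48 [-0.0303  0.0652  0.0038]
56 [-0.0402  0.0729  0.0037]
64 [-0.0511  0.0791  0.0037]
72 [-0.0628  0.0838  0.0037]
80 [-0.075   0.0868  0.0037]
88 [-0.0875  0.088   0.0037]
96 [-0.1     0.0876  0.0037]
```

View pics/w3.png

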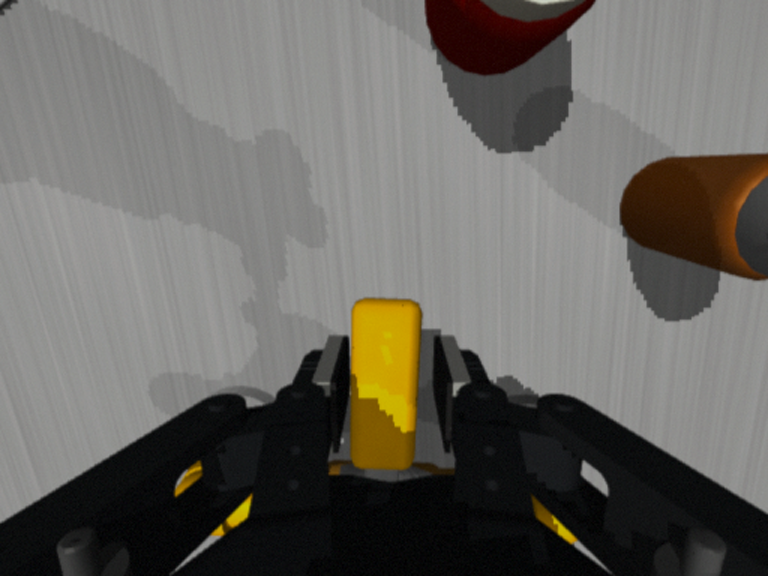

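The sleeve is straddled. Now I'll swing it along the arc, turning the tool clockwise.

move_arm:
  plan:
    - [[0, 0, 8, -0.001, 0.011, 0.003, 0.03], [0, 0, 16, -0.004, 0.023, 0.003, 0.03], [0, 0, 24, -0.008, 0.035, 0.003, 0.03], [0, 0, 32, -0.014, 0.046, 0.003, 0.03], [0, 0, 40, -0.0215, 0.056, 0.003, 0.03]]

```text
time: 4.47
eef_pos: [0.5816, 0.3591, 0.0851]
tcp_rot: [0.921, 0.391, -0.001, -0.001]
contact_force: [-1.7, -0.7, -0.8]
opening: 0.352
```

```bash
cat > arc.py <<'E'
from h import *
A=np.array([0.520,0.294]);s=get_state()
M=R.from_quat(s["tcp_rot"]).as_matrix()
r=s["eef_pos"][:2]-A; a0=np.degrees(np.arctan2(r[1],r[0]));print(np.hypot(*r),a0, np.degrees(np.arctan2(M[1,1],M[0,1])),s["contact_force"].round(1))
for k in range(1,8):
    a=np.radians(a0-8*k); p=A+.09*np.array([np.cos(a),np.sin(a)])
    d=M.T@(np.append(p,.085)-s["eef_pos"]); print(8*k,round(a0-8*k,1),d.round(4))
im=read_camera("wrist"); save("w%.1f"%s["time"],im,None,1.5)
E
python3 arc.py; ls pics
```

```text
0.08967201866010321 46.58075948875664 -44.02263587531842 [-1.7 -0.7 -0.8]
8 38.6 [-0.0004  0.0125  0.0001]
16 30.6 [-0.0029  0.0248  0.    ]
24 22.6 [-0.0071  0.0367  0.    ]
32 14.6 [-0.0128  0.0478 -0.    ]
40 6.6 [-0.0201  0.0581 -0.    ]
48 -1.4 [-0.0287  0.0672 -0.    ]
56 -9.4 [-0.0386  0.075  -0.    ]
scA.png
scene0.png
siA.png
side0.png
w1.png
w2.png
w3.png
w4.5.png
wrist0.png
```

move_arm:
  plan:
    - [[0, 0, 8, -0.0005, 0.0125, 0, 0.03], [0, 0, 16, -0.003, 0.025, 0, 0.03], [0, 0, 24, -0.007, 0.037, 0, 0.03], [0, 0, 32, -0.013, 0.048, 0, 0.03], [0, 0, 40, -0.02, 0.058, 0, 0.03]]

```text
time: 5.15
eef_pos: [0.6107, 0.3033, 0.0855]
tcp_rot: [0.999, 0.049, 0.0, -0.0]
contact_force: [-0.0, 0.8, 0.3]
opening: 0.352
```

```bash
python3 arc.py; ls pics
```

```text
0.09119881102165057 5.864845158950184 -84.37538320445834 [-0.   0.8  0.3]
8 -2.1 [-0.002   0.0125  0.0004]
16 -10.1 [-0.0046  0.0248  0.0004]
24 -18.1 [-0.0088  0.0366  0.0004]
32 -26.1 [-0.0147  0.0478  0.0004]
40 -34.1 [-0.022   0.0579  0.0004]
48 -42.1 [-0.0307  0.067   0.0004]
56 -50.1 [-0.0406  0.0748  0.0004]
scA.png
scene0.png
siA.png
side0.png
w1.png
w2.png
w3.png
w4.5.png
w5.2.png
wrist0.png
```

move_arm:
  plan:
    - [[0, 0, 4, -0.001, 0.006, 0, 0.03], [0, 0, 8, -0.002, 0.0125, 0, 0.03], [0, 0, 10, -0.003, 0.017, 0, 0.03], [0, 0, 10, -0.003, 0.017, 0, 0.03], [0, 0, 10, -0.003, 0.017, 0, 0.03]]

```text
time: 5.82
eef_pos: [0.61, 0.2848, 0.0856]
tcp_rot: [0.999, -0.039, 0.0, 0.0]
contact_force: [0.1, -0.4, -0.5]
opening: 0.35
```

```bash
python3 arc.py; ls pics/w5*
```

```text
0.09044174988211223 -5.82359222856954 -94.52675817388618 [ 0.1 -0.4 -0.5]
8 -13.8 [-0.0016  0.0125  0.0006]
16 -21.8 [-0.0045  0.0247  0.0006]
24 -29.8 [-0.009   0.0364  0.0006]
32 -37.8 [-0.0152  0.0474  0.0006]
40 -45.8 [-0.0228  0.0573  0.0006]
48 -53.8 [-0.0317  0.0662  0.0006]
56 -61.8 [-0.0418  0.0737  0.0006]
pics/w5.2.png
pics/w5.8.png
```

View pics/w5.8.png

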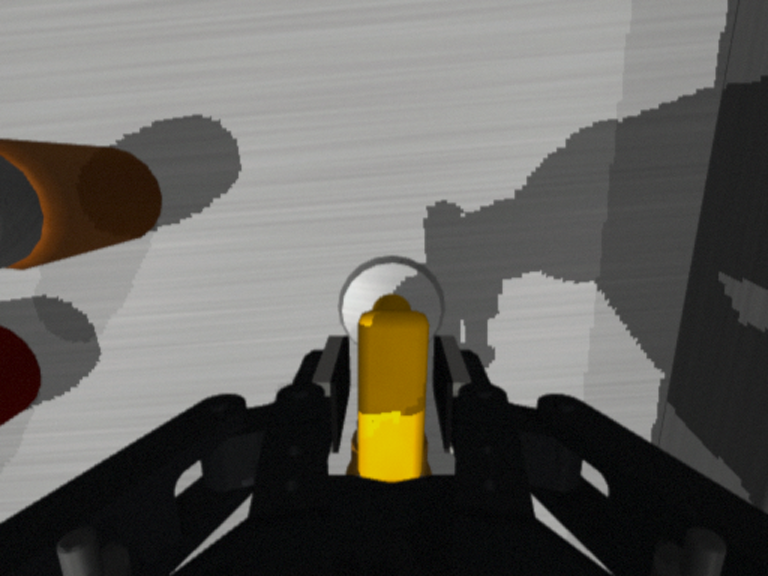

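move_arm:
  plan:
    - [[0, 0, 0, 0, 0, -0.03, 0.03], [0, 0, 0, 0, 0, -0.09, 0.06], [0, 0, 0, 0, 0, -0.15, 0.085], [0, 0, 0, 0.03, 0, -0.2, 0.085], [0, 0, 0, 0.06, 0, -0.2, 0.085]]

```text
time: 6.5
eef_pos: [0.6724, 0.2813, 0.2944]
tcp_rot: [0.999, -0.039, 0.007, -0.002]
contact_force: [-0.2, -0.1, 0.2]
opening: 0.994
```

```bash
python3 - <<'E'
from h import *
s=get_state();im=read_camera("wrist"); save("w6",im,None,1.5)
to([0.48,0.053,0.30],-90)
E
```

```text
{'shift': [-0.1756, 0.2413, -0.0126], 'yaw_now': -94.56, 'turn': [-0.11, -0.61, -4.56]}
```

View pics/w6.png

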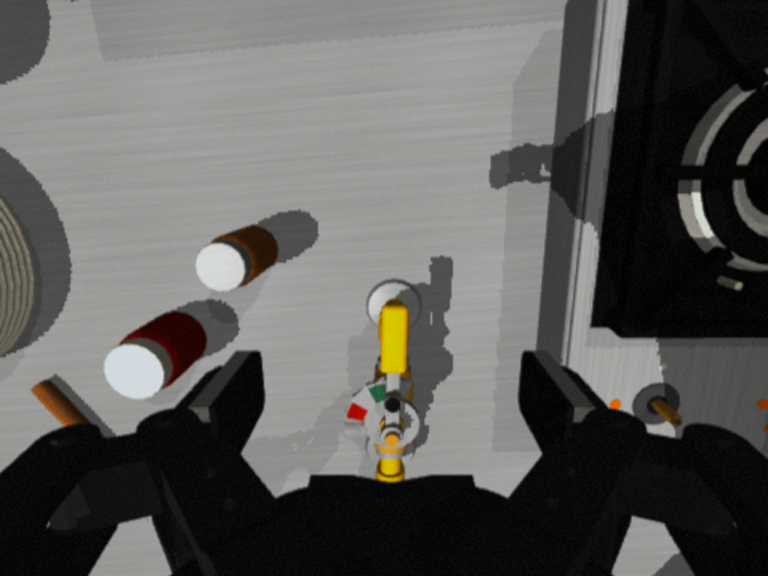

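The lever lies along the pipe with its pin at the green mark (378,392 in the enlarged view), so the valve is open. Next I look at the spindle.

```bash
python3 -c "
from h import *
to([0.53,0.053,0.27],-90)"
```

```text
{'shift': [-0.1261, 0.2374, 0.018], 'yaw_now': -94.56, 'turn': [-0.11, -0.61, -4.56]}
```

move_arm:
  plan:
    - [[0, 0, -2, -0.03, 0.05, 0, 0.085], [0, 0, -4.5, -0.06, 0.1, 0, 0.085], [0, 0, -4.5, -0.09, 0.15, 0, 0.085], [0, 0, -4.5, -0.11, 0.2, 0.01, 0.085], [0, -0.5, -4.5, -0.126, 0.237, 0.018, 0.085]]

```text
time: 7.18
eef_pos: [0.5286, 0.0521, 0.2694]
tcp_rot: [1.0, -0.0, 0.001, -0.001]
contact_force: [0.1, -1.3, -0.3]
opening: 0.996
```

move_arm:
  plan:
    - [[0, 0, 0, 0, 0, 0, 0.085], [0, 0, 0, 0, 0, 0, 0.085], [0, 0, 0, 0, 0, 0, 0.085], [0, 0, 0, 0, 0, 0, 0.085], [0, 0, 0, 0, 0, 0, 0.085]]

```text
time: 7.8
eef_pos: [0.5289, 0.0527, 0.2694]
tcp_rot: [1.0, 0.0, 0.001, -0.001]
contact_force: [-0.3, 0.2, -1.0]
opening: 0.995
```

```bash
python3 - <<'E'
from h import *
s=get_state();im=read_camera("wrist"); save("w7",im,None,1.5);print(s["eef_pos"])
r=pinpoint("wrist","spindle_tip"); print([(np.round(a["centre"],1).tolist(),round(a["p"],2),atz("wrist",a["centre"],.124,s).round(4)) for a in r[:3]])
E
```

```text
[0.5288629  0.05265346 0.26942673]
[([255.6, 188.1], 0.43, array([0.5195, 0.0581, 0.124 ]))]
```

View pics/w7.png

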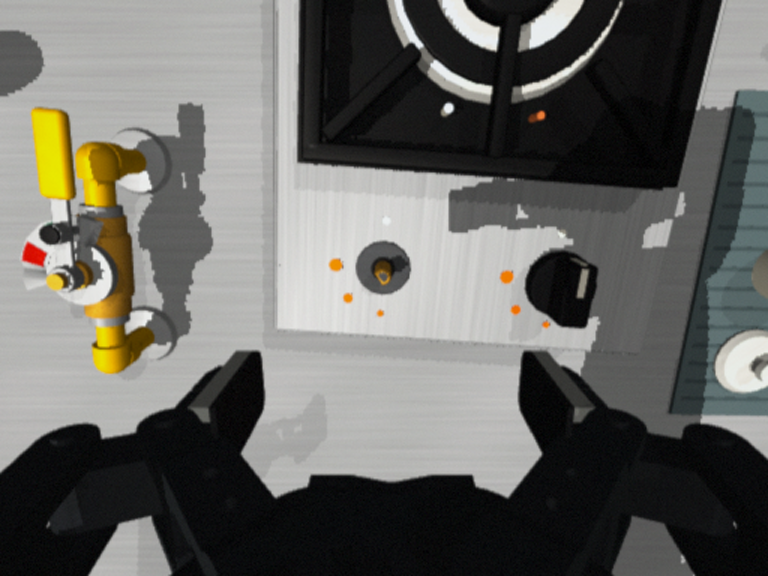

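move_arm:
  plan:
    - [[0, 0, 0, -0.02, 0.0, 0.03, 0.085], [0, 0, 0, -0.039, -0.004, 0.06, 0.085], [0, 0, 0, -0.039, -0.004, 0.09, 0.085], [0, 0, 0, -0.039, -0.004, 0.11, 0.085], [0, 0, 0, -0.039, -0.004, 0.11, 0.085]]

```text
time: 8.52
eef_pos: [0.4886, 0.0568, 0.1576]
tcp_rot: [1.0, 0.0, -0.001, -0.001]
contact_force: [0.5, 0.0, 0.1]
opening: 0.996
```

```bash
python3 - <<'E'
from h import *
s=get_state();im=read_camera("wrist"); print(s["eef_pos"])
r=pinpoint("wrist","spindle_tip"); print([(np.round(a["centre"],1).tolist(),round(a["p"],2),atz("wrist",a["centre"],.124,s).round(4)) for a in r[:3]])
save("w8",im,None,1.5)
c=[int(v) for v in (r[0]["centre"] if r else (255,200))]; save("w8c",im,(c[0]-30,c[1]-30,c[0]+30,c[1]+30),10)
E
```

```text
[0.48859462 0.05678084 0.15758017]
[([256.3, 165.8], 0.67, array([0.5232, 0.0594, 0.124 ]))]
```

View pics/w8.png

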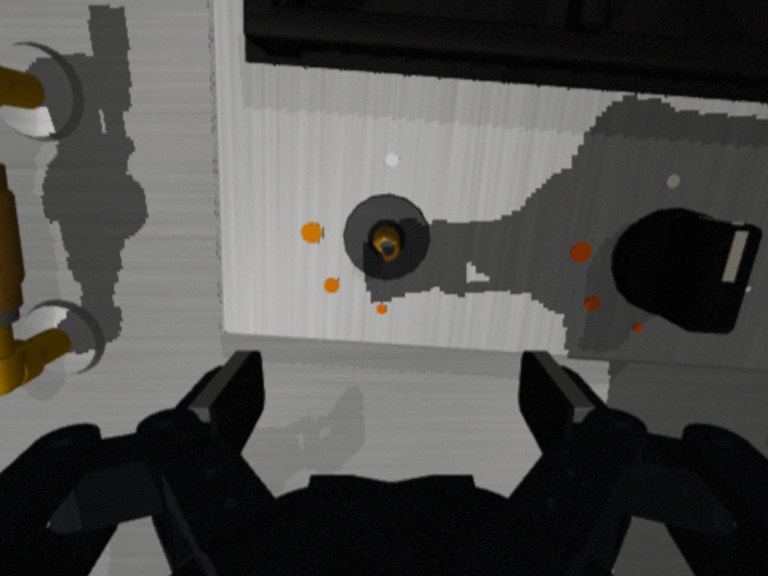

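View pics/w8c.png

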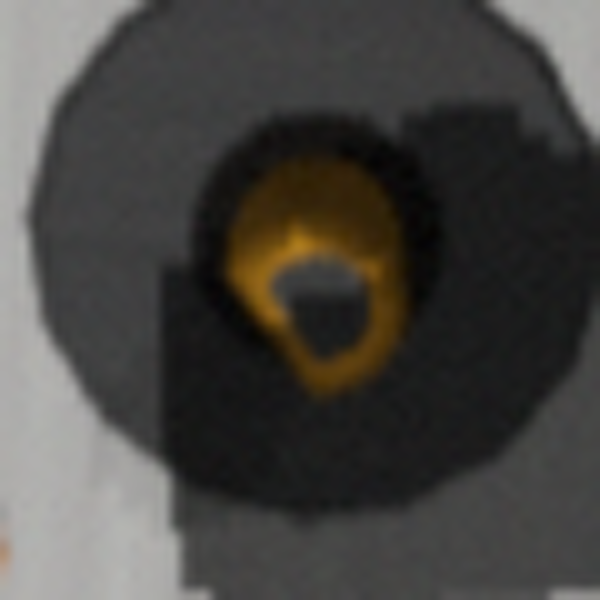

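move_arm:
  plan:
    - [[0, 0, 0, 0, 0, 0.015, 0.085], [0, 0, 0, 0, 0, 0.03, 0.085], [0, 0, 0, 0, 0, 0.044, 0.085], [0, 0, 0, 0, 0, 0.044, 0.085], [0, 0, 0, 0, 0, 0.044, 0.085]]

```text
time: 9.25
eef_pos: [0.4907, 0.0566, 0.1161]
tcp_rot: [1.0, 0.0, 0.001, -0.001]
contact_force: [0.5, -0.6, -0.4]
opening: 0.996
```

```bash
python3 - <<'E'
from h import *
s=get_state();im=read_camera("wrist"); print(s["eef_pos"])
np.save("w9.npy",im)
r=pinpoint("wrist","spindle_tip"); print([(np.round(a["centre"],1).tolist(),round(a["p"],2),atz("wrist",a["centre"],.124,s).round(4)) for a in r[:3]])
x,y=222,155
import pickle; pickle.dump(s,open("w9.pkl","wb"))
c=[int(v) for v in r[0]["centre"]] if r else (258,190); c=(c[0]-30,c[1]-30); print(c)
big=cv2.resize(im[c[1]:c[1]+60,c[0]:c[0]+60],None,fx=10,fy=10,interpolation=cv2.INTER_CUBIC)
cv2.imwrite("pics/w9c.png",big[:,:,::-1])
E
```

```text
[0.49065368 0.05663142 0.11608477]
[([255.9, 185.7], 0.82, array([0.5231, 0.0587, 0.124 ]))]
(225, 155)
```

View pics/w9c.png

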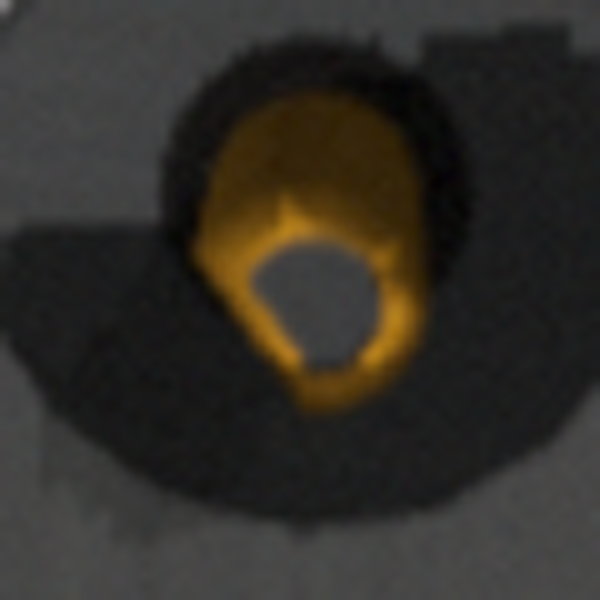

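```bash
python3 - <<'E'
from h import *
import pickle
s=pickle.load(open("w9.pkl","rb")); im=np.load("w9.npy"); c=(225,155)
W=lambda p:atz("wrist",(c[0]+p[0]/10-.05+0*1, c[1]+p[1]/10-.05),.124,s)
a,b=W((252,275)),W((305,360)); d=b-a; print("flat top edge dir",np.degrees(np.arctan2(d[1],d[0])),"normal",np.degrees(np.arctan2(d[1],d[0]))-90, np.linalg.norm(d))
# grey blob contour
x=np.float32(im[c[1]:c[1]+60,c[0]:c[0]+60]); 
sat=x.max(2)-x.min(2); m=((sat<25)&(x.mean(2)>58)).astype(np.uint8)
n,l,st,ce=cv2.connectedComponentsWithStats(m); k=l[32,32] if l[32,32] else l[30,31]
cs,_=cv2.findContours((l==k).astype(np.uint8),cv2.RETR_EXTERNAL,cv2.CHAIN_APPROX_NONE); print(st[k],ce[k])
ct=np.array([atz("wrist",(c[0]+ce[k][0],c[1]+ce[k][1]),.124,s)]);print("blob centroid",ct)
def poly(cx,cy,yaw,z,r,f):
    t=np.linspace(-np.pi,np.pi,200);px=np.minimum(r*np.cos(t),f);py=r*np.sin(t);y=np.radians(yaw)
    return np.array([proj("wrist",(cx+u*np.cos(y)-v*np.sin(y),cy+u*np.sin(y)+v*np.cos(y),z),s) for u,v in zip(px,py)])
big=cv2.resize(im[c[1]:c[1]+60,c[0]:c[0]+60],None,fx=10,fy=10,interpolation=cv2.INTER_CUBIC)[:,:,::-1].copy()
for z,r,f,col in [(.124,4,1.5,(0,255,0)),(.122,6,3.5,(255,255,0))]:
    P=poly(*CXY,126,z,r,f) if 0 else poly(.5226,.0583,123,z,r,f)
    cv2.polylines(big,[np.int32((P-c)*10+5)],True,col,1)
cv2.imwrite("pics/w9o.png",big)
E
```

```text
flat top edge dir -149.16989052518917 normal -239.16989052518917 0.004996344029103996
[26 25 12 11 94] [31.62765957 29.40425532]
blob centroid [[0.52371947 0.05835085 0.124     ]]
```

```bash
cat > ov.py <<'E'
from h import *
import pickle,sys
s=pickle.load(open("w9.pkl","rb")); im=np.load("w9.npy"); c=np.array((225,155))
def poly(cx,cy,yaw,z,r,f):
    t=np.linspace(-np.pi,np.pi,200);px=np.minimum(r*np.cos(t),f);py=r*np.sin(t);y=np.radians(yaw)
    return np.array([proj("wrist",(cx+u*np.cos(y)-v*np.sin(y),cy+u*np.sin(y)+v*np.cos(y),z),s) for u,v in zip(px/1000,py/1000)])
big=cv2.resize(im[c[1]:c[1]+60,c[0]:c[0]+60],None,fx=10,fy=10,interpolation=cv2.INTER_CUBIC)[:,:,::-1].copy()
x,y,yaw=map(float,sys.argv[1:4])
for z,r,f,col in [(.124,4,1.5,(0,255,0)),(.122,6,3.5,(255,255,0)),(.095,6,3.5,(255,0,255))]:
    P=poly(x,y,yaw,z,r,f)
    cv2.polylines(big,[np.int32((P-c)*10+5).reshape(-1,1,2)],True,col,1)
cv2.imwrite("pics/"+sys.argv[4],big)
E
python3 ov.py .523 .0585 121 ov1.png
```

```text
(no output)
```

View pics/ov1.png

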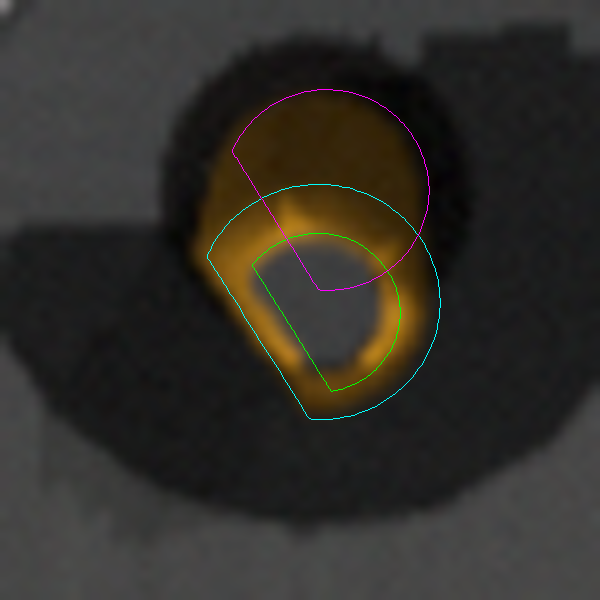

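```bash
python3 ov.py .5234 .059 119 ov2.png
```

```text
(no output)
```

View pics/ov2.png

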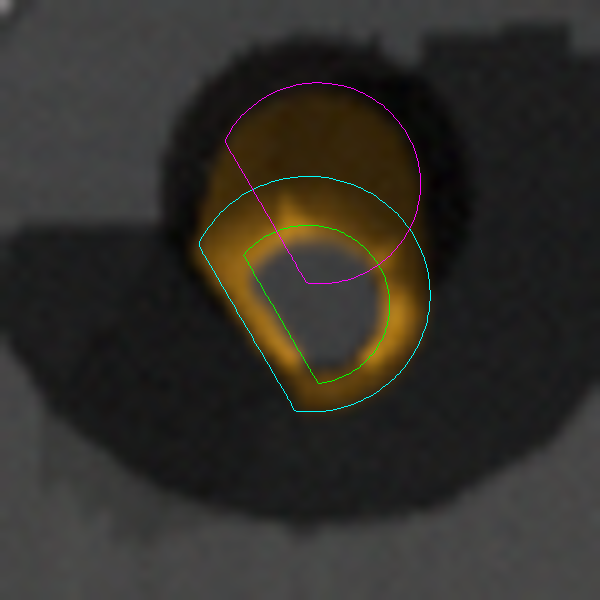

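```bash
python3 - <<'E'
from h import *
print(atz("scene",(177.5,269),.015).round(4),atz("side",(294,293),.02).round(4))
to([0.57,-0.33,0.22],-90)
E
```

```text
[ 0.6016 -0.3458  0.015 ] [ 0.5993 -0.3523  0.02  ]
{'shift': [0.0793, 0.3865, -0.1037], 'yaw_now': -90.0, 'turn': [-0.08, -0.2, 0.0]}
```

move_arm:
  plan:
    - [[0, 0, 0, 0, 0, -0.06, 0.085], [0, 0, 0, 0.01, 0.02, -0.11, 0.085], [0, 0, 0, 0.03, 0.08, -0.11, 0.085], [0, 0, 0, 0.05, 0.14, -0.11, 0.085], [0, 0, 0, 0.07, 0.2, -0.11, 0.085]]

```text
time: 9.98
eef_pos: [0.5607, -0.1433, 0.2278]
tcp_rot: [1.0, 0.0, 0.003, -0.0]
contact_force: [0.6, 0.5, 0.4]
opening: 0.996
```

move_arm:
  plan:
    - [[0, 0, 0, 0.02, 0.06, 0, 0.085], [0, 0, 0, 0.04, 0.12, 0, 0.085], [0, 0, 0, 0.06, 0.18, 0, 0.085], [0, 0, 0, 0.06, 0.2, 0, 0.085], [0, 0, 0, 0.06, 0.2, 0, 0.085]]

```text
time: 10.6
eef_pos: [0.6204, -0.3445, 0.2278]
tcp_rot: [1.0, -0.001, 0.003, -0.001]
contact_force: [0.1, 0.8, 0.4]
opening: 0.994
```

```bash
python3 - <<'E'
from h import *
s=get_state();im=read_camera("wrist"); print(s["eef_pos"])
r=pinpoint("wrist","knob"); print([(np.round(a["centre"],1).tolist(),round(a["p"],2),atz("wrist",a["centre"],.005,s).round(4)) for a in r[:4]])
save("w10",im,None,1.5)
E
```

```text
[ 0.62038237 -0.34450998  0.22782696]
[([363.7, 116.2], 0.85, array([ 0.6832, -0.4719,  0.005 ])), ([297.6, 80.1], 0.73, array([ 0.7254, -0.3888,  0.005 ])), ([229.0, 80.2], 0.63, array([ 0.7254, -0.3064,  0.005 ])), ([265.5, 183.1], 0.56, array([ 0.5983, -0.3506,  0.005 ]))]
```

View pics/w10.png

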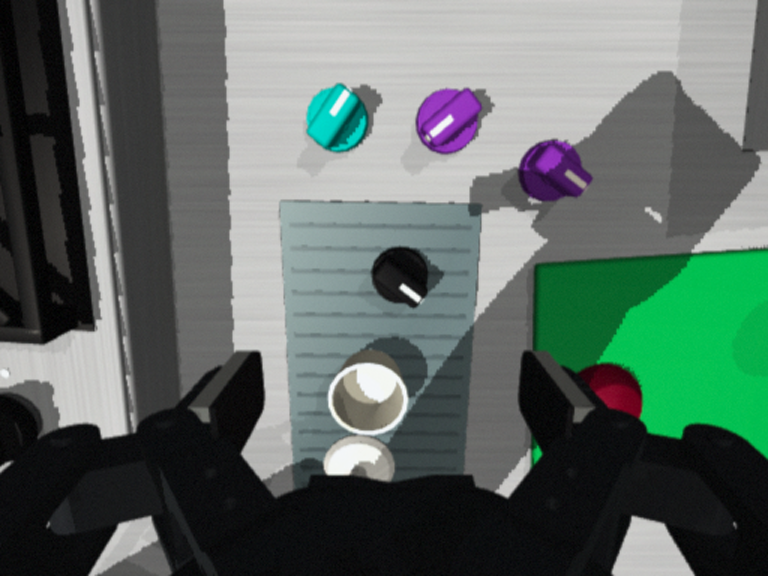

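Candidates: black knob on the mat (265,183), purple (364,116), purple (298,80) and turquoise (229,80). The black one on the mat fits the description. Confirming in a crop.

```bash
python3 - <<'E'
from h import *
s=get_state();im=read_camera("wrist"); c=(235,153)
cv2.imwrite("pics/k1.png",cv2.resize(im[c[1]:c[1]+60,c[0]:c[0]+60],None,fx=10,fy=10,interpolation=cv2.INTER_CUBIC)[:,:,::-1])
E
```

```text
(no output)
```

View pics/k1.png

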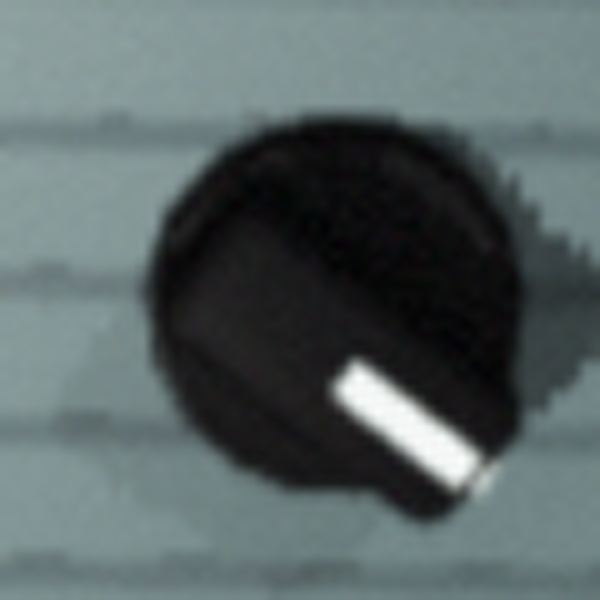

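This is the black knob with a white line pointing lower right, inner end (345,372) and outer end (470,478) in the crop.

```bash
python3 - <<'E'
from h import *
c=(235,153)
W=lambda p,z:atz("wrist",(c[0]+p[0]/10-.5, c[1]+p[1]/10-.5),z)
a,b=W((345,372),.043),W((468,475),.043);d=b-a;print(a,b,np.linalg.norm(d),np.degrees(np.arctan2(d[1],d[0])))
print("skirt c",W((338,303),.015))
to([.6,-.348,.12],-53)
E
```

```text
[ 0.59971415 -0.35128711  0.043     ] [ 0.58696556 -0.36615166  0.043     ] 0.019582673723598985 -130.61806080656666
skirt c [ 0.60141023 -0.35109985  0.015     ]
{'shift': [-0.0214, 0.0066, 0.1082], 'yaw_now': -89.91, 'turn': [0.03, -0.34, -36.91]}
```

```bash
python3 - <<'E'
from h import *
s=get_state();print(s["qpos"],s["qpos"][0]-s["qpos"][5])
to([.6,-.351,.10],-40.6)
E
```

```text
[-0.64748581  0.35867398  1.49115602  0.00468159  1.28804509  0.9203763 ] -1.5678621139603293
{'shift': [-0.0215, 0.0096, 0.1282], 'yaw_now': -89.91, 'turn': [0.07, -0.34, -49.31]}
```

move_arm:
  plan:
    - [[0, 0, -10, -0.005, 0.002, 0.03, 0.065], [0, 0, -20, -0.01, 0.005, 0.06, 0.065], [0, 0, -30, -0.021, 0.0095, 0.09, 0.065], [0, 0, -40, -0.021, 0.0095, 0.11, 0.065], [0, -0.3, -49.3, -0.021, 0.0095, 0.128, 0.065]]

```text
time: 11.38
eef_pos: [0.6004, -0.3486, 0.0999]
tcp_rot: [0.907, 0.421, 0.0, 0.0]
contact_force: [0.6, -0.3, -0.9]
opening: 0.76
```

```bash
python3 - <<'E'
from h import *
s=get_state();im=read_camera("wrist"); save("w11",im,None,1.5);save("w11c",im,(190,130,330,240),5)
to([.6,-.351,.019],-40.6)
E
```

```text
{'shift': [-0.0021, 0.003, 0.0779], 'yaw_now': -39.99, 'turn': [-0.21, -0.0, 0.61]}
```

View pics/w11.png

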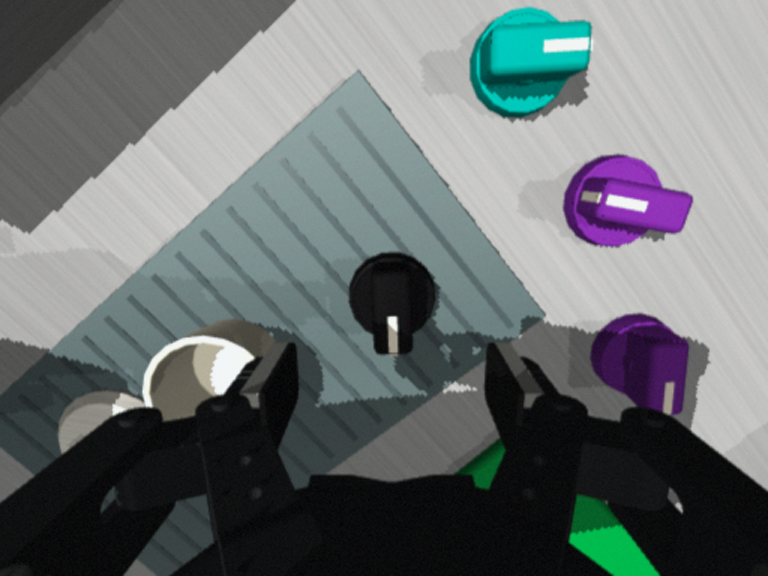

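View pics/w11c.png

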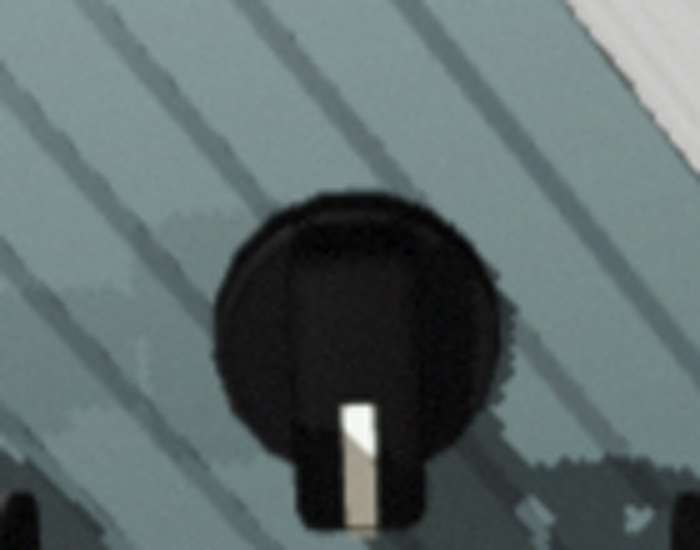

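```bash
python3 - <<'E'
from h import *
W=lambda p,z:atz("wrist",(190+p[0]/5-.5,130+p[1]/5-.5),z)
a,b=W((358,405),.043),W((360,527),.043);d=b-a;print(a,b,np.linalg.norm(d),np.degrees(np.arctan2(d[1],d[0])))
print("skirt",W((357,328),.015))
r=atz("wrist",np.array((201,380))/1.5,.047);print("ram",r)
s=get_state();M=R.from_quat(s["tcp_rot"]).as_matrix();print(M.T@(a-s["eef_pos"]), M.T@(r-a))
E
```

```text
[ 0.59831249 -0.35005786  0.043     ] [ 0.58619491 -0.36498003  0.043     ] 0.01922256895475678 -129.07839399714237
skirt [ 0.60039092 -0.34723216  0.015     ]
ram [ 0.50491942 -0.31407524  0.047     ]
[-0.0024497   0.00102918  0.05389414] [-0.0324455  -0.09469429 -0.00364626]
```

move_arm:
  plan:
    - [[0, 0, 0, -0.001, 0.0015, 0.03, 0.06], [0, 0, 0, -0.001, 0.0015, 0.06, 0.055], [0, 0, 0, -0.001, 0.0015, 0.078, 0.055], [0, 0, 0, -0.001, 0.0015, 0.08, 0.05], [0, 0, 0, -0.001, 0.0015, 0.08, 0.05]]

```text
time: 12.05
eef_pos: [0.6004, -0.3494, 0.0183]
tcp_rot: [0.906, 0.423, -0.0, -0.001]
contact_force: [0.5, -0.3, -0.1]
opening: 0.586
```

```bash
python3 - <<'E'
from h import *
s=get_state();print(s["contact_force"].round(1));im=read_camera("wrist"); save("w12",im,None,1.5)
to([.599,-.35,.019],-40)
E
```

```text
[ 0.5 -0.3 -0.1]
{'shift': [-0.0012, -0.001, -0.0003], 'yaw_now': -39.99, 'turn': [-0.05, -0.01, 0.01]}
```

View pics/w12.png

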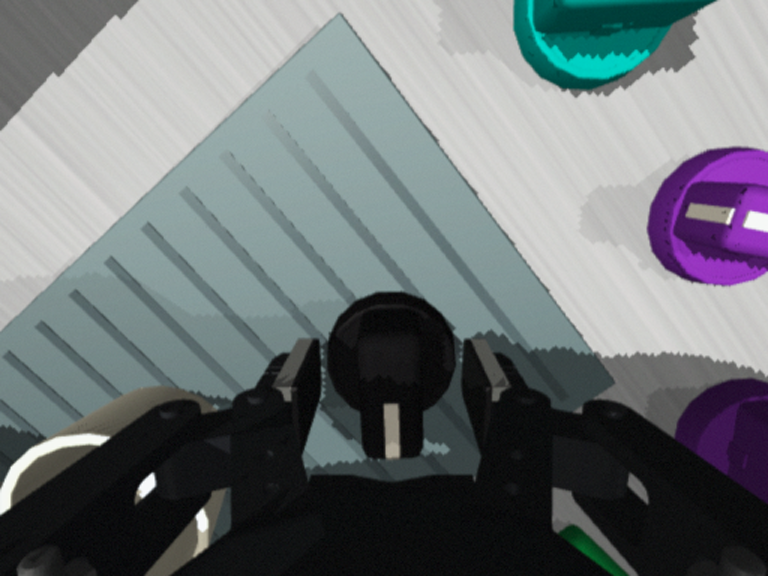

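The knob stands between the fingers. Closing.

move_arm:
  plan:
    - [[0, 0, 0, -0.001, -0.0005, 0, 0.03], [0, 0, 0, -0.001, -0.0005, 0, 0.01], [0, 0, 0, -0.001, -0.0005, 0, 0.01], [0, 0, 0, -0.001, -0.0005, 0, 0.01], [0, 0, 0, -0.001, -0.0005, 0, 0.01]]
  force: 80

```text
time: 12.72
eef_pos: [0.6004, -0.351, 0.0205]
tcp_rot: [0.906, 0.423, 0.0, 0.001]
contact_force: [-1.8, 0.3, 5.6]
opening: 0.217
```

```bash
python3 - <<'E'
from h import *
s=get_state();print(s["contact_force"].round(1),s["opening"],s["qpos"]);im=read_camera("wrist"); save("w13",im,(160,150,360,300),4)
W=lambda p,z:atz("wrist",p,z,s)
E
```

```text
[-1.8  0.3  5.6] 0.21681074408082943 [-6.74659979e-01  5.52115546e-01  1.63478709e+00  3.77231441e-05
  9.53102619e-01  2.34707969e-02]
```

View pics/w13.png

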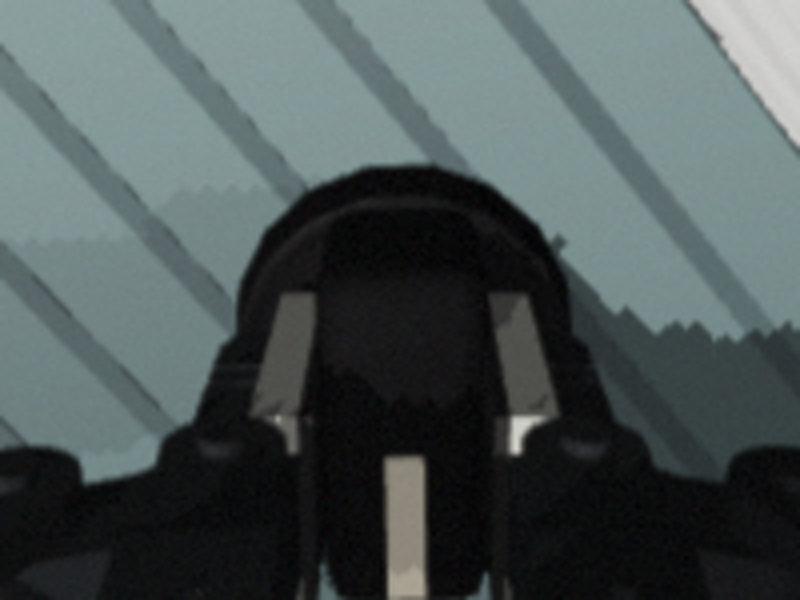

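Gripped (opening 0.217, about 18.5 mm nominal, which fits the wing grip). Lifting.

move_arm:
  plan:
    - [[0, 0, 0, 0, 0, -0.03, 0.01], [0, 0, 0, 0, 0, -0.08, 0.01], [0, 0, 10, 0, 0, -0.14, 0.01], [0, 0, 20, 0, 0, -0.2, 0.01], [0, 0, 30, 0, 0, -0.21, 0.01]]

```text
time: 13.4
eef_pos: [0.6021, -0.3523, 0.2375]
tcp_rot: [0.985, 0.171, 0.004, 0.005]
contact_force: [-0.4, 1.0, -1.7]
opening: 0.218
```

```bash
python3 - <<'E'
from h import *
x=np.array([.545,-.839]); p=np.array([.523,.0588])-.036*x
print(p); to([p[0],p[1],.215],-147)
E
```

```text
[0.50338  0.089004]
{'shift': [0.0554, -0.449, 0.0181], 'yaw_now': -70.33, 'turn': [0.26, -0.72, 76.67]}
```

move_arm:
  plan:
    - [[0, 0, 10, 0.007, -0.05, 0, 0.01], [0, 0, 20, 0.014, -0.105, 0, 0.01], [0, 0, 30, 0.021, -0.16, 0, 0.01], [0, 0, 40, 0.028, -0.215, 0, 0.01], [0, 0, 50, 0.035, -0.27, 0, 0.01]]

```text
time: 14.02
eef_pos: [0.543, -0.0844, 0.2338]
tcp_rot: [0.964, -0.265, 0.005, 0.002]
contact_force: [0.8, -0.1, -0.8]
opening: 0.218
```

```bash
python3 - <<'E'
from h import *
to([.5034,.089,.215],-147)
E
```

```text
{'shift': [-0.1228, -0.1289, 0.0173], 'yaw_now': -120.69, 'turn': [-0.05, -0.63, 26.31]}
```

move_arm:
  plan:
    - [[0, 0, 9, -0.04, -0.042, 0, 0.01], [0, 0, 18, -0.08, -0.085, 0, 0.01], [0, -0.6, 26.3, -0.123, -0.129, 0.01, 0.01], [0, -0.6, 26.3, -0.123, -0.129, 0.017, 0.01], [0, -0.6, 26.3, -0.123, -0.129, 0.017, 0.01]]

```text
time: 14.65
eef_pos: [0.5025, 0.089, 0.214]
tcp_rot: [0.879, -0.476, -0.0, 0.0]
contact_force: [0.5, -0.4, -0.6]
opening: 0.218
```

```bash
python3 - <<'E'
from h import *
import pickle
s=get_state();im=read_camera("wrist"); save("w14",im,None,1.5);np.save("w14.npy",im);pickle.dump(s,open("w14.pkl","wb"))
print(s["eef_pos"],s["qpos"])
r=pinpoint("wrist","spindle_tip"); print([(np.round(a["centre"],1).tolist(),round(a["p"],2),atz("wrist",a["centre"],.124,s).round(4)) for a in r[:3]])
r=pinpoint("wrist","knob"); print([(np.round(a["centre"],1).tolist(),round(a["p"],2)) for a in r[:3]])
E
```

```text
[0.50251518 0.08900537 0.21401962] [-2.35397994e-02 -6.49894730e-02  1.99217271e+00 -3.90490118e-04
  1.21556431e+00  2.54041302e+00]
[([259.0, 149.9], 0.49, array([0.5242, 0.059 , 0.124 ]))]
[([264.3, 229.8], 0.89)]
```

View pics/w14.png

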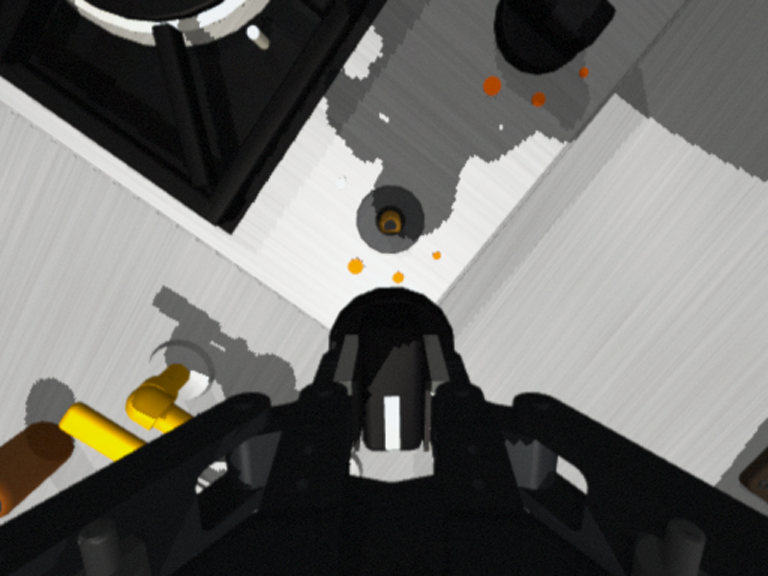

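```bash
python3 - <<'E'
from h import *
import pickle
s=pickle.load(open("w14.pkl","rb")); im=np.load("w14.npy")
save("k14",im,(200,180,320,310),5)
c=(234,124)
save("s14",im,(234,124,284,174),12)
E
```

```text
(no output)
```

View pics/k14.png

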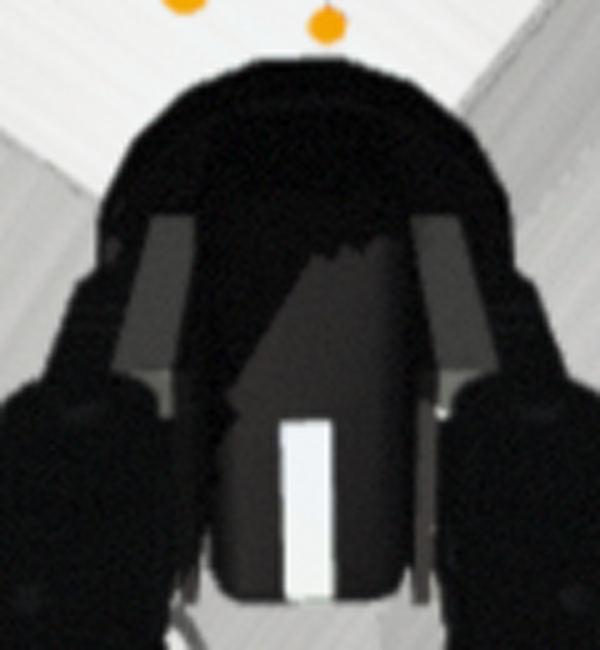

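View pics/s14.png

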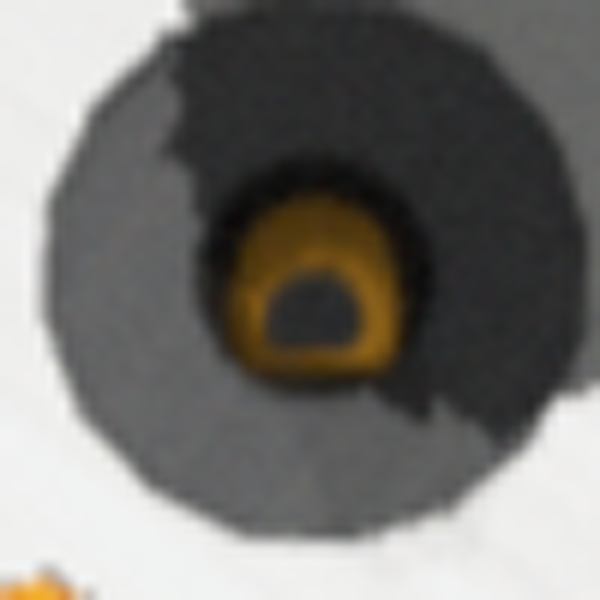

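```bash
python3 - <<'E'
from h import *
c=get_calibration("wrist");K=np.array(c["mtx"]);H=np.array(c["hand_eye"])
def T(px,z):
    d=np.linalg.inv(K)@[px[0],px[1],1];d=H[:3,:3]@(d*[1,-1,-1]);o=H[:3,3];return o+d*(z-o[2])/d[2]
P=lambda x,y:(200+x/5-.5+.1,180+y/5-.5+.1)
for u in (.0125,.0145,.0165):
    t=u-.038
    a,b=T(P(306,420),t),T(P(310,600),t); l=T(P(100,240),u-.0); r=T(P(512,240),u); top=T(P(306,58),u)
    tt=T(P(306,58),u-.012)
    print(u,"line",a[:2].round(4),b[:2].round(4),"len",np.linalg.norm(a-b).round(4),"wing end->centre x",(b[0]+.022).round(4),"skirt w",(r-l)[1].round(4),"mid y",((l+r)/2)[1].round(4),"top edge x-25:",(top[0]-.025).round(4))
import pickle;s=pickle.load(open("w14.pkl","rb"));M=R.from_quat(s["tcp_rot"]).as_matrix()
for p in [(.5235,.0589),(.5242,.059)]:print("spindle in tool",(M.T@(np.array([*p,.124])-s["eef_pos"])).round(4))
E
```

```text
0.0125 line [-0.0001 -0.0004] [-0.0192  0.    ] len 0.0191 wing end->centre x 0.0028 skirt w 0.0482 mid y -0.0004 top edge x-25: -0.0012
0.0145 line [-0.0012 -0.0004] [-0.0207  0.    ] len 0.0195 wing end->centre x 0.0013 skirt w 0.0488 mid y -0.0004 top edge x-25: -0.0018
0.0165 line [-0.0024 -0.0004] [-0.0222  0.    ] len 0.0198 wing end->centre x -0.0002 skirt w 0.0495 mid y -0.0004 top edge x-25: -0.0023
spindle in tool [ 0.0367 -0.0012  0.09  ]
spindle in tool [ 0.037  -0.0019  0.09  ]
```

Spindle flat and knob pointer both point image-down, leaning the same way by about 1–3°, so they match. I'll move above the spindle.

move_arm:
  plan:
    - [[0, 0, 0, 0.015, 0, 0, 0.01], [0, 0, 0, 0.0368, -0.001, 0, 0.01], [0, 0, 0, 0.0368, -0.001, 0.03, 0.01], [0, 0, 0, 0.0368, -0.001, 0.06, 0.01], [0, 0, 0, 0.0368, -0.001, 0.064, 0.01]]

```text
time: 15.42
eef_pos: [0.5238, 0.0561, 0.149]
tcp_rot: [0.878, -0.479, -0.002, 0.001]
contact_force: [0.5, -0.4, -1.5]
opening: 0.215
```

```bash
python3 - <<'E'
from h import *
s=get_state();print(s["eef_pos"],s["contact_force"].round(1))
M=R.from_quat(s["tcp_rot"]).as_matrix();print("knob axis world",(s["eef_pos"]+M@[-.0005,-.0004,.0145]).round(4),np.degrees(np.arctan2(M[1,1],M[0,1])), M[:,2].round(4))
im=read_camera("side"); save("s15",im,(215,140,315,230),7)
im=read_camera("scene"); save("sc15",im,(215,150,315,240),7)
E
```

```text
[0.52375686 0.05607326 0.14898046] [ 0.5 -0.4 -1.5]
knob axis world [0.5238 0.0567 0.1345] -147.18216853744303 [-3.8e-03  2.0e-04 -1.0e+00]
```

View pics/s15.png

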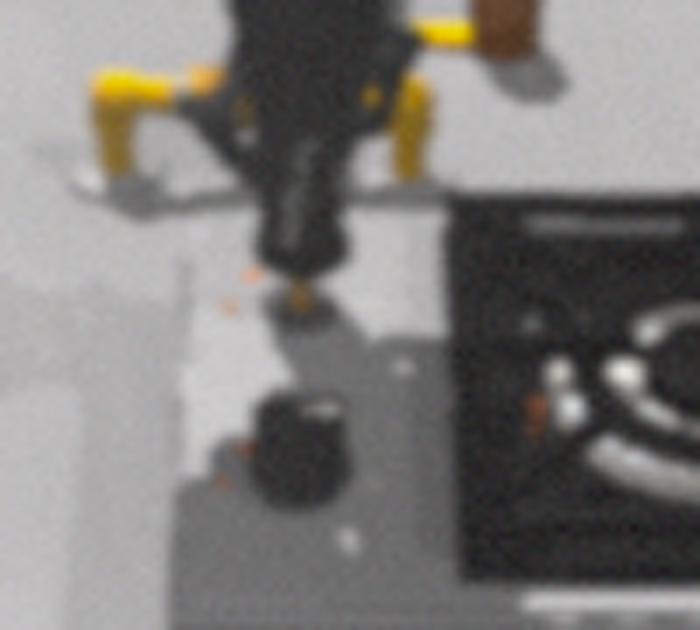

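View pics/sc15.png

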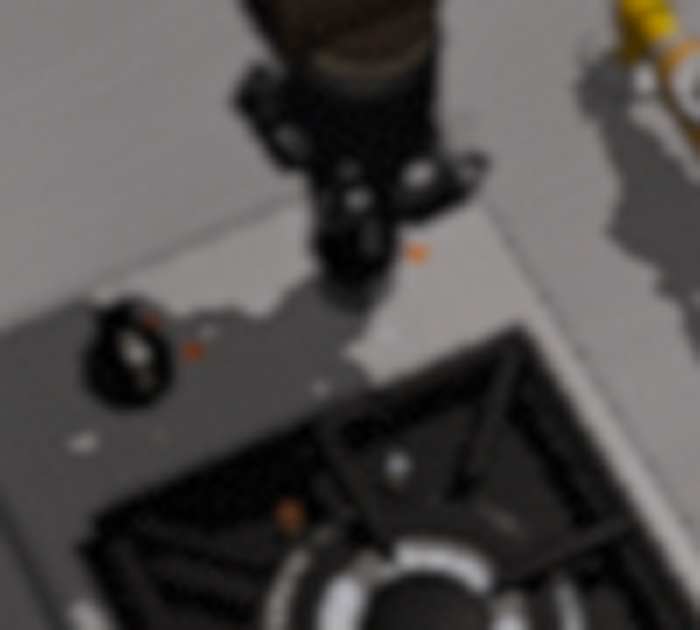

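```bash
python3 - <<'E'
from h import *
P=[];
for i in range(8):
    P.append(get_state()["eef_pos"]); read_camera("side")
print(np.array(P).round(4)); to([.5235,.0584,.149],-147)
E
```

```text
[[0.5252 0.0565 0.1515]
 [0.5258 0.0567 0.1525]
 [0.526  0.0569 0.153 ]
 [0.526  0.0571 0.1532]
 [0.5259 0.0572 0.1532]
 [0.5257 0.0573 0.153 ]
 [0.5255 0.0575 0.1528]
 [0.5252 0.0575 0.1525]]
{'shift': [-0.0016, 0.0009, 0.0032], 'yaw_now': -147.07, 'turn': [-0.12, -0.09, -0.07]}
```

```bash
python3 - <<'E'
from h import *
P=[];
for i in range(24):
    s=get_state();P.append([*s["eef_pos"],*s["dq"][:3]]); read_camera("side")
print(np.array(P)[::2].round(4)); 
E
```

```text
[[ 5.251e-01  5.750e-02  1.522e-01  0.000e+00  2.500e-03  7.100e-03]
 [ 5.248e-01  5.760e-02  1.519e-01 -6.000e-04  4.600e-03  1.300e-03]
 [ 5.247e-01  5.760e-02  1.516e-01 -1.600e-03  2.100e-03  1.500e-03]
 [ 5.247e-01  5.760e-02  1.515e-01 -1.000e-04  2.400e-03  9.000e-04]
 [ 5.247e-01  5.750e-02  1.515e-01  6.000e-04  1.800e-03  0.000e+00]
 [ 5.247e-01  5.750e-02  1.514e-01  0.000e+00  1.400e-03 -1.100e-03]
 [ 5.247e-01  5.750e-02  1.514e-01 -3.000e-04 -3.000e-04  8.000e-04]
 [ 5.247e-01  5.750e-02  1.515e-01 -1.800e-03 -1.300e-03  1.200e-03]
 [ 5.247e-01  5.750e-02  1.515e-01  1.400e-03 -0.000e+00  3.000e-04]
 [ 5.247e-01  5.750e-02  1.515e-01 -3.000e-04  3.000e-04 -0.000e+00]
 [ 5.247e-01  5.750e-02  1.515e-01 -5.000e-04 -0.000e+00  2.000e-04]
 [ 5.247e-01  5.750e-02  1.515e-01  1.100e-03 -1.100e-03  2.000e-04]]
```

```bash
python3 - <<'E'
from h import *
to([.5233,.0584,.139],-147)
E
```

```text
{'shift': [-0.0016, 0.0007, 0.0125], 'yaw_now': -147.08, 'turn': [-0.07, -0.05, -0.08]}
```

move_arm:
  plan:
    - [[0, 0, 0, -0.0015, 0.001, 0, 0.01], [0, 0, 0, -0.0015, 0.001, 0.004, 0.01], [0, 0, 0, -0.0015, 0.001, 0.008, 0.01], [0, 0, 0, -0.0015, 0.001, 0.01, 0.01], [0, 0, 0, -0.0015, 0.001, 0.01, 0.01]]
  force: 100

```text
time: 17.75
eef_pos: [0.5229, 0.0582, 0.1411]
tcp_rot: [0.878, -0.478, 0.0, -0.0]
contact_force: [0.7, -0.4, -1.4]
opening: 0.211
```

```bash
cat > settle.py <<'E'
from h import *
import sys
for i in range(int(sys.argv[1]) if len(sys.argv)>1 else 14):
    s=get_state(); 
    if i%4==0: print(s["eef_pos"].round(4),s["contact_force"].round(1),s["wrist_torque"].round(2))
    im=read_camera("side")
s=get_state();print(round(s["time"],2),s["eef_pos"].round(4),s["contact_force"].round(1),s["wrist_torque"].round(2),s["opening"])
E
python3 settle.py; python3 -c "
from h import *
to([.5233,.0584,.139],-147)"
```

```text
[0.5229 0.0582 0.1411] [ 0.7 -0.4 -1.4] [ 0.   -0.07 -0.02]
[0.5232 0.0582 0.1416] [-0.7  0.  -1.7] [ 0.04 -0.02 -0.03]
[0.5231 0.0582 0.1416] [ 0.4  0.1 -1.2] [-0.02 -0.02  0.  ]
[0.5231 0.0582 0.1415] [-0.3  0.2 -1.8] [-0.07  0.02  0.07]
18.45 [0.5231 0.0582 0.1415] [-0.7 -0.5 -1.6] [-0.04  0.02 -0.  ] 0.21445524971776733
{'shift': [-0.0, -0.0003, 0.0025], 'yaw_now': -147.08, 'turn': [-0.07, -0.05, -0.08]}
```

Positioned, no contact yet. I'll descend in small steps.

move_arm:
  plan:
    - [[0, 0, 0, 0, 0, 0.002, 0.01], [0, 0, 0, 0, 0, 0.004, 0.01], [0, 0, 0, 0, 0, 0.006, 0.01], [0, 0, 0, 0, 0, 0.008, 0.01], [0, 0, 0, 0, 0, 0.008, 0.01]]

```text
time: 19.08
eef_pos: [0.5229, 0.0582, 0.1332]
tcp_rot: [0.878, -0.478, 0.0, -0.0]
contact_force: [-0.4, 0.1, -0.5]
opening: 0.213
```

```bash
python3 settle.py 8
```

```text
[0.5229 0.0582 0.1332] [-0.4  0.1 -0.5] [-0.03  0.01 -0.02]
[0.5232 0.0582 0.1336] [-0.1 -0.  -1.5] [0.01 0.04 0.04]
19.48 [0.5231 0.0582 0.1336] [-0.2  0.1 -1.9] [-0.02 -0.01  0.04] 0.21297434365316653
```

move_arm:
  plan:
    - [[0, 0, 0, 0, 0, 0.002, 0.01], [0, 0, 0, 0, 0, 0.004, 0.01], [0, 0, 0, 0, 0, 0.006, 0.01], [0, 0, 0, 0, 0, 0.008, 0.01], [0, 0, 0, 0, 0, 0.008, 0.01]]

```text
time: 20.1
eef_pos: [0.523, 0.0582, 0.1253]
tcp_rot: [0.878, -0.478, 0.0, -0.0]
contact_force: [-0.4, 0.4, -0.7]
opening: 0.214
```

```bash
python3 settle.py 8; python3 - <<'E'
from h import *
im=read_camera("side"); save("s16",im,(215,140,315,230),7)
E
```

```text
[0.523  0.0582 0.1253] [-0.4  0.4 -0.7] [-0.   -0.02  0.04]
[0.5232 0.0582 0.1257] [-0.1  0.4 -1.4] [0.05 0.02 0.05]
20.5 [0.5232 0.0582 0.1257] [-0.6 -0.2 -1. ] [ 0.   -0.01 -0.02] 0.2139662856133664
```

View pics/s16.png

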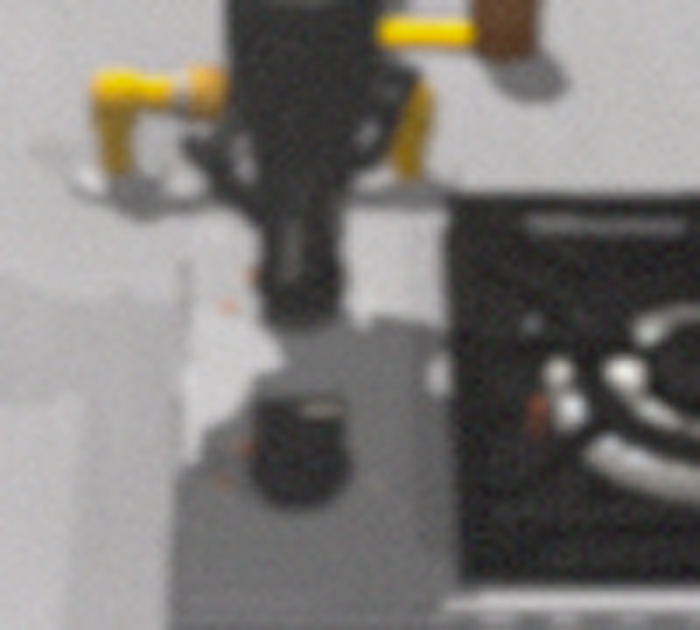

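The knob is sliding onto the spindle with almost no force. Continuing down.

move_arm:
  plan:
    - [[0, 0, 0, 0, 0, 0.002, 0.01], [0, 0, 0, 0, 0, 0.004, 0.01], [0, 0, 0, 0, 0, 0.006, 0.01], [0, 0, 0, 0, 0, 0.007, 0.01], [0, 0, 0, 0, 0, 0.007, 0.01]]

```text
time: 21.18
eef_pos: [0.5233, 0.0582, 0.1194]
tcp_rot: [0.878, -0.478, 0.001, -0.0]
contact_force: [-3.2, -0.2, 4.7]
opening: 0.208
```

```bash
python3 settle.py 8
```

```text
[0.5233 0.0582 0.1194] [-3.2 -0.2  4.7] [0.01 0.47 0.  ]
[0.5233 0.0582 0.1191] [-2.5  0.1  4.5] [-0.03  0.45  0.04]
21.57 [0.5233 0.0582 0.1189] [-1.9 -0.5  5.1] [0.01 0.43 0.02] 0.21001686267473468
```

Spring preload (~6 N) is felt at about the expected seating height. Now pressing.

move_arm:
  plan:
    - [[0, 0, 0, 0, 0, 0.002, 0.01], [0, 0, 0, 0, 0, 0.004, 0.01], [0, 0, 0, 0, 0, 0.005, 0.01], [0, 0, 0, 0, 0, 0.006, 0.01], [0, 0, 0, 0, 0, 0.006, 0.01]]

```text
time: 22.2
eef_pos: [0.5234, 0.0582, 0.1137]
tcp_rot: [0.879, -0.478, 0.001, -0.0]
contact_force: [-4.6, -0.6, 8.5]
opening: 0.216
```

```bash
python3 settle.py 10
```

```text
[0.5234 0.0582 0.1137] [-4.6 -0.6  8.5] [ 0.03  0.86 -0.01]
[0.5234 0.0582 0.1137] [-4.6  0.   7.7] [0.02 0.81 0.02]
[0.5234 0.0582 0.1138] [-4.5  0.6  9.3] [-0.04  0.76 -0.03]
22.7 [0.5234 0.0582 0.1137] [-4.3  0.7  8.1] [ 0.05  0.8  -0.01] 0.21434237262623837
```

move_arm:
  plan:
    - [[0, 0, 0, 0, 0, 0.001, 0.01], [0, 0, 0, 0, 0, 0.002, 0.01], [0, 0, 0, 0, 0, 0.003, 0.01], [0, 0, 0, 0, 0, 0.003, 0.01], [0, 0, 0, 0, 0, 0.003, 0.01]]

```text
time: 23.32
eef_pos: [0.5236, 0.0582, 0.1132]
tcp_rot: [0.879, -0.478, 0.0, -0.0]
contact_force: [-8.7, -0.2, 14.8]
opening: 0.209
```

```bash
python3 settle.py 12
```

```text
[0.5236 0.0582 0.1132] [-8.7 -0.2 14.8] [ 0.02  1.36 -0.05]
[0.5236 0.0582 0.1132] [-8.3  0.  16.4] [-0.03  1.38 -0.02]
[0.5236 0.0582 0.1132] [-7.5 -0.2 15.1] [0.03 1.39 0.02]
23.93 [0.5236 0.0582 0.1132] [-6.9 -0.1 16.5] [0.02 1.4  0.05] 0.20909799278731003
```

The force rises steeply with almost no motion, after about 6.2 mm of travel since first contact, so this is the bottom stop. I'll add a small margin, relieve the sideways push a little, then look.

move_arm:
  plan:
    - [[0, 0, 0, -0.0003, 0.0004, 0.001, 0.01], [0, 0, 0, -0.0005, 0.0008, 0.002, 0.01], [0, 0, 0, -0.0005, 0.0008, 0.003, 0.01], [0, 0, 0, -0.0005, 0.0008, 0.003, 0.01], [0, 0, 0, -0.0005, 0.0008, 0.003, 0.01]]

```text
time: 24.55
eef_pos: [0.5236, 0.0582, 0.1132]
tcp_rot: [0.879, -0.477, 0.001, -0.0]
contact_force: [-9.0, -0.4, 16.8]
opening: 0.206
```

```bash
python3 settle.py 12; python3 - <<'E'
from h import *
im=read_camera("side"); save("s17",im,(215,140,315,230),7)
im=read_camera("wrist"); save("w17",im,None,1.5)
im=read_camera("scene"); save("sc17",im,(130,130,360,310),3.4)
E
```

```text
[0.5236 0.0582 0.1132] [-9.  -0.4 16.8] [ 0.04  1.28 -0.02]
[0.5235 0.0582 0.1132] [-8.  -0.3 16.8] [0.08 1.2  0.03]
[0.5236 0.0582 0.1132] [-7.3  0.1 17.1] [0.06 1.28 0.01]
25.15 [0.5236 0.0582 0.1132] [-8.1  0.6 16.6] [0.01 1.32 0.01] 0.21273056475867108
```

View pics/s17.png

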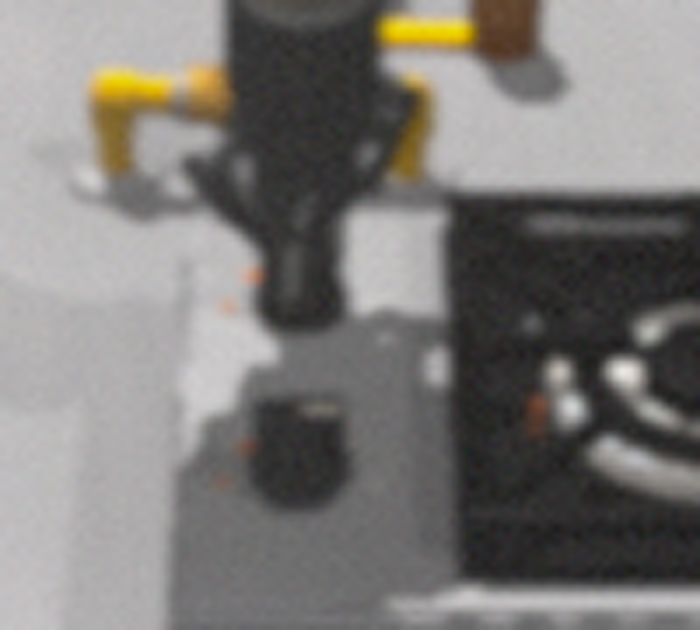

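View pics/w17.png

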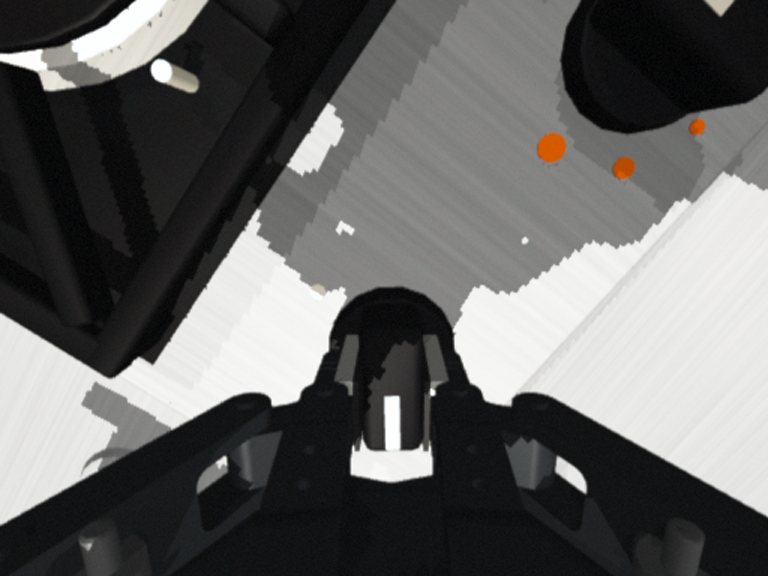

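View pics/sc17.png

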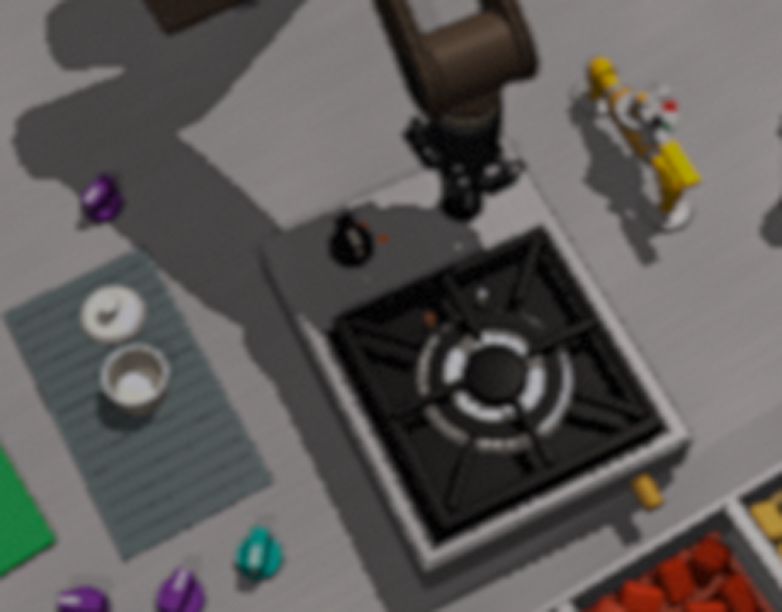

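move_arm:
  plan:
    - [[0, 0, 0, -0.0005, 0.001, 0.002, 0.01], [0, 0, 0, -0.001, 0.0016, 0.003, 0.01], [0, 0, 0, -0.001, 0.0016, 0.004, 0.01], [0, 0, 0, -0.001, 0.0016, 0.0045, 0.01], [0, 0, 0, -0.001, 0.0016, 0.0045, 0.01]]

```text
time: 25.92
eef_pos: [0.5236, 0.0582, 0.1131]
tcp_rot: [0.879, -0.477, 0.003, -0.001]
contact_force: [-8.4, 0.5, 21.2]
opening: 0.208
```

```bash
python3 settle.py 22; python3 - <<'E'
from h import *
im=read_camera("wrist"); save("w18",im,(200,180,320,310),5)
E
```

```text
[0.5236 0.0582 0.1131] [-8.4  0.5 21.2] [0.12 1.37 0.03]
[0.5236 0.0582 0.1131] [-7.3 -0.3 21.2] [0.09 1.39 0.04]
[0.5236 0.0581 0.1131] [-7.7  0.9 20.7] [0.13 1.34 0.01]
[0.5236 0.0581 0.1131] [-7.8 -0.1 20.9] [0.12 1.35 0.02]
[0.5236 0.0582 0.113 ] [-7.8  0.9 20.5] [0.11 1.27 0.02]
[0.5236 0.0581 0.1131] [-7.9 -0.1 21.2] [ 0.1   1.36 -0.01]
27.02 [0.5236 0.0582 0.1131] [-8.1  0.4 21.1] [ 0.06  1.36 -0.03] 0.21235446819058088
```

View pics/w18.png

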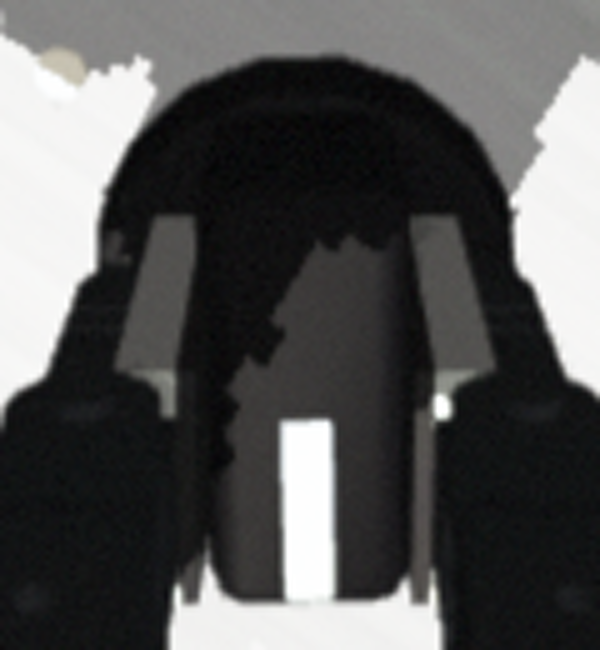

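The knob hasn't moved in the grip (line still at (281–335, 420–600) in the crop). The 21 N push against a hard stop is steady, and the lever is still along the pipe. Handing in.

```bash
python3 -c "
from plant import ticket
print(ticket.sign_off())"
```

```text
the job is handed in; nothing more can be done
None
```

I opened the gas valve, fitted the black knob on the bare spindle, and handed the job in with the knob still held fully down. It took about 27 s of the 72 s allowed; the sign-off gives no verdict.

- **Valve:** I swung the lever clockwise until its pin dropped in by the green mark. It lay along the pipe with no force on the fingers, and was still there in the last scene picture.
- **Knob:** I turned it to match the spindle's flat, judged within about 3° in the wrist picture. It slid on with no noticeable force until the spring's roughly 6 N, at about the expected seating height.
- **Press:** The tool then went down about 6 mm to a hard stop. It holds there at about 21 N, against the spring's 11 N at the bottom. Pushing 4.5 mm further moved it only 0.1 mm, and the knob did not slip in the grip.
- **Other things:** In the last scene picture the other knob, the ramekin, the lid and the look-alikes in view had not been moved.

**Less certain:** a sideways force of about 8 N stayed on the tool and did not ease when I shifted to relieve it. The full press is judged from force and travel only; the skirt's 3 mm gap over the plate was too small to see in the pictures.

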